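# Tighten a board clamp frame's four crank nuts crosswise

### The job

The clamp frame over the circuit board is still loose: turn its four crank nuts clockwise, about half a turn each, until each one is felt to come firmly home on its stop, so the frame sits down evenly. Go crosswise: after the first nut bring home the one diagonally opposite, then the other two. Pull up hand-firm only, never force a nut past its stop, and leave the reel, bottle and tray where they are.

Things in the scene. Friction and masses are not known exactly. Their poses are not given: they have to be found in the camera images.
- jig: The board clamping jig, screwed to the bench: a white base 190 x 220 x 20 mm with green edges, a circuit board in its middle. Origin: centre of its underside, on the table; z up; x across its short side, y along its long side. Four studs stand at (+-65, +-80) mm in this frame, each with a crank nut. Apart from the grips nothing on it is higher than 60 mm.
- frame: The loose aluminium clamp frame over the board, 155 x 185 x 8 mm with an open middle, riding on four rubber spring bushes under the nuts. Origin: centre of its underside, about 32 mm above the table at first; it goes down about 5 mm when all four nuts are home.
- hub_a (a point): Top centre of nut a's dark hub (23 mm across), on its axis, 58 mm above the table, at the jig's +x +y corner; nut c is diagonally opposite. x points along the crank when unloaded, z up. Turned clockwise from above (height unchanged) it drags with about 5 N at the grip up to a hard stop 2.6 to 3.5 rad from its start, different for each nut and not to be seen: feel it. It stays where left.
- grip_a (a point): Half-way up the black upright grip of nut a's crank, 77 mm up: a free-spinning sleeve 14 mm across, 36 mm tall, 40 mm from the nut's axis; the red arm's top is 19 mm lower. The arm is springy: at the stop the pull climbs 3 N per mm of grip travel; 9 to 18 N is hand-firm, 25 N (bent 8 mm) too much. Starts 36 to 128 deg anticlockwise of the direction jig centre to corner.
- collar_a (a point): Under nut a's steel collar (22 mm across), on its axis, about 40 mm up; the turning nut drives it down on the frame, 10 mm a turn.
- hub_b (a point): Top centre of nut b's dark hub (23 mm across), on its axis, 58 mm above the table, at the jig's +x -y corner; nut d is diagonally opposite. x points along the crank when unloaded, z up. Turned clockwise from above (height unchanged) it drags with about 5 N at the grip up to a hard stop 2.6 to 3.5 rad from its start, different for each nut and not to be seen: feel it. It stays where left.
- grip_b (a point): Half-way up the black upright grip of nut b's crank, 77 mm up: a free-spinning sleeve 14 mm across, 36 mm tall, 40 mm from the nut's axis; the red arm's top is 19 mm lower. The arm is springy: at the stop the pull climbs 3 N per mm of grip travel; 9 to 18 N is hand-firm, 25 N (bent 8 mm) too much. Starts 36 to 128 deg anticlockwise of the direction jig centre to corner.
- collar_b (a point): Under nut b's steel collar (22 mm across), on its axis, about 40 mm up; the turning nut drives it down on the frame, 10 mm a turn.
- hub_c (a point): Top centre of nut c's dark hub (23 mm across), on its axis, 58 mm above the table, at the jig's -x -y corner; nut a is diagonally opposite. x points along the crank when unloaded, z up. Turned clockwise from above (height unchanged) it drags with about 5 N at the grip up to a hard stop 2.6 to 3.5 rad from its start, different for each nut and not to be seen: feel it. It stays where left.
- grip_c (a point): Half-way up the black upright grip of nut c's crank, 77 mm up: a free-spinning sleeve 14 mm across, 36 mm tall, 40 mm from the nut's axis; the red arm's top is 19 mm lower. The arm is springy: at the stop the pull climbs 3 N per mm of grip travel; 9 to 18 N is hand-firm, 25 N (bent 8 mm) too much. Starts 36 to 128 deg anticlockwise of the direction jig centre to corner.
- collar_c (a point): Under nut c's steel collar (22 mm across), on its axis, about 40 mm up; the turning nut drives it down on the frame, 10 mm a turn.
- hub_d (a point): Top centre of nut d's dark hub (23 mm across), on its axis, 58 mm above the table, at the jig's -x +y corner; nut b is diagonally opposite. x points along the crank when unloaded, z up. Turned clockwise from above (height unchanged) it drags with about 5 N at the grip up to a hard stop 2.6 to 3.5 rad from its start, different for each nut and not to be seen: feel it. It stays where left.
- grip_d (a point): Half-way up the black upright grip of nut d's crank, 77 mm up: a free-spinning sleeve 14 mm across, 36 mm tall, 40 mm from the nut's axis; the red arm's top is 19 mm lower. The arm is springy: at the stop the pull climbs 3 N per mm of grip travel; 9 to 18 N is hand-firm, 25 N (bent 8 mm) too much. Starts 36 to 128 deg anticlockwise of the direction jig centre to corner.
- collar_d (a point): Under nut d's steel collar (22 mm across), on its axis, about 40 mm up; the turning nut drives it down on the frame, 10 mm a turn.
- reel: Bystander: blue component reel lying flat, 110 mm across, 14 mm thick; origin under its centre.
- flux_bottle: Bystander: small white bottle with red cap, 40 mm across, 85 mm tall; origin under its centre.
- parts_tray: Bystander: yellow divided parts tray, 100 x 140 x 22 mm; origin under its centre.

How it is judged (in metres and radians):
On the way, in this order (a step that is already met when the one before it is completed fails the run):
1. a first nut is home (height (world z) of any of collar_a, collar_b, collar_c, collar_d below 0.03515 m), for 0.1 s.
2. the nut diagonally opposite the first is home too ((height (world z) of each of collar_a, collar_c below 0.03515 m or height (world z) of each of collar_b, collar_d below 0.03515 m)), for 0.1 s.
3. a third nut is home (((height (world z) of each of collar_a, collar_c below 0.03515 m and height (world z) of any of collar_b, collar_d below 0.03515 m) or (height (world z) of each of collar_b, collar_d below 0.03515 m and height (world z) of any of collar_a, collar_c below 0.03515 m))), for 0.1 s.
At the end, for the whole second after the job is handed in: All four nuts are within 8 degrees of turn of their stops, none ever pulled with over 25 N at its grip (arm bent 8 mm), the first two home being diagonal opposites; the frame is level within 0.6 degrees, its underside under 28.5 mm high, at rest; bystanders moved under 20 mm (height (world z) of each of collar_a, collar_b, collar_c, collar_d below 0.03515 m and angle between frame's own z axis and vertical below 0.01 rad and z of frame in the frame of jig below 0.0285 m and linear speed of frame below 0.01 m/s); the robot touches nothing.
It fails at once if a nut is over-tightened (more than 25 N at its grip: the springy arm bent 8 mm) (y of grip_a in the frame of hub_a below -0.008 m or y of grip_b in the frame of hub_b below -0.008 m or y of grip_c in the frame of hub_c below -0.008 m or y of grip_d in the frame of hub_d below -0.008 m).
It fails at once if two neighbouring nuts are the first two brought home (not crosswise) ((height (world z) of each of collar_a, collar_b below 0.03515 m and not (height (world z) of collar_c below 0.03515 m) and not (height (world z) of collar_d below 0.03515 m)) or (height (world z) of each of collar_b, collar_c below 0.03515 m and not (height (world z) of collar_a below 0.03515 m) and not (height (world z) of collar_d below 0.03515 m)) or (height (world z) of each of collar_c, collar_d below 0.03515 m and not (height (world z) of collar_a below 0.03515 m) and not (height (world z) of collar_b below 0.03515 m)) or (height (world z) of each of collar_d, collar_a below 0.03515 m and not (height (world z) of collar_b below 0.03515 m) and not (height (world z) of collar_c below 0.03515 m))).
It fails at once if the reel, bottle or parts tray is pushed away or knocked over (distance of any of reel, flux_bottle, parts_tray from where it was at the start of the episode above 0.02 m or angle between any of reel, flux_bottle, parts_tray's own z axis and vertical above 0.3 rad).
It also fails if it takes over 72 s, if anything falls off the work surface, if the arm or the gripper's body presses on something with over 40 N, if the wrist force passes 120 N, or if a joint passes its speed limit or range.

### The arm

A 7-joint arm with a two-finger parallel gripper is mounted at the origin on the work surface. World frame = base frame: x ahead of the robot, y to its left, z up, the work surface at z = 0. Lengths are in mm, angles in rad, forces in N, time in s.
With the tool pointing down it reaches from about 425 to 1025 mm from the base axis. Payload 9.4 kg.
Tool frame: the origin (TCP) lies at the very end of the fingers, on their centre line; the grasp point (between the pads) lies 19 mm behind it; x points along the fingers, y is the direction in which the jaws open and shut, and the axes are right-handed (so a half turn about x gives the same grasp; the last joint's range is limited). The gripper opens to 93 mm and grips with 3 to 60 N. Pads are 15 mm wide; open, the fingers measure 128 mm over their backs; the gripper's body (75 mm by 188 mm) begins 65 mm behind the grasp point.
Start: joints at [-1.275, 0.599, -0.003, 1.599, 0.002, 0.943, -0.08], TCP at [264.067, 675.198, 218.618] pointing down, gripper open.
Joint ranges: [-2.57, 2.57], [-0.35, 1.97], [-1.29, 1.29], [0.11, 2.56], [-1.05, 4.19], [0.11, 1.86], [-2.63, 2.63]. Speed limits (rad/s): [2.22, 2.22, 3.01, 3.01, 3.14, 3.14, 3.14].

### API

Orientations are given as a rotation vector (axis times angle).
In Python, from rig import * gives the robot as it stands. The module is installed in compiled form; this text tells all that it offers.
- The arm moves only by the tool arm_command, never from a script. Its argument "deltas" is a list of rows, each an object with "translation": the shift along the tool's x, y, z in cm, a list of three; "roll": the turn about the tool's x in rad; "gripper": the finger opening in cm, from 0 to 9.3. A call has 1 to 20 rows; each row shifts and turns the pose as measured when the row begins, along the tool's axes as they then stand; what a row does not reach is not made up. A row lasts 1/10 s, in which the tool goes at most 50 mm and 8.59 degrees, less where a joint would pass 70% of its speed; a pose out of reach is approached as far as the arm can. A call with a gripper value outside its range is refused whole. The fingers move at their own pace and stop on an object; "newtons" is the grip in N (left out, the last holds). Time passes only in rows, so rows that do not move let the fingers close. It gives the time, the measured TCP pose, the force and the opening at its end, in the units of the state.
- observe(): the state, without advancing time (a new reading comes with each control period).
- capture(name): name is "scene" or "top" or "wrist"; returns (picture, depth): 384x512x3 uint8, red, green, blue; 384x512 float32, mm along the optical axis (not along the pixel's ray), 0 where there is no reading.
- calibration(name): a dict with "fx", "fy", "cx", "cy" (pixels), "origin" and "orientation" of the camera in the world. Camera axes: x right, y up, looking along -z (the intrinsics and any distortion apply to the point x, -y, -z); pixel columns grow to the right and rows downward; lengths in mm; the calibration is good to about 2 mm. A picture is of the moment at which its call begins: read the wrist's pose just before it. calibration takes no time and is no camera call; for the wrist camera it gives the pose at the moment of the call.
- job_done(): hands the job in, once; it reports no verdict.
The state is a dict: "clock": time; "joint_positions": joint angles; "joint_vel": joint speeds; "tau": joint torques, N m; "tool_pos": TCP position; "tcp_rot": TCP orientation; "ft_force": force on the tool from outside, world axes, zero at the start; "wrist_torque": the same for the moment, N m; "gripper_width": finger opening in mm.
Only numpy, scipy, OpenCV 4.12 (cv2) and the standard library are available. Lean on these libraries where they do the work, as an engineer would, in place of code of your own. Each camera call takes 0.05 s, during which the arm holds its last target.

## Working session

There is one attempt and no reset: what is moved stays moved. The work goes in short steps, Python scripts to look and compute and a tool call to move; the robot and the scene stay as the last step left them, time stands still between calls to the robot, and variables do not carry over. Pictures are saved under pics/ and viewed, and the job is handed in when it is done.

Besides the shell and the picture viewer there is one more tool, called after "Emit:" in YAML: its name, and indented under it one key for each argument. arm_command: Moves the arm, as the interface text tells. Its arguments: {"type":"object","properties":{"deltas":{"type":"array","items":{"type":"object","properties":{"translation":{"type":"array","items":{"type":"number"}},"roll":{"type":"number"},"gripper":{"type":"number"}}}},"newtons":{"type":"number"}},"required":["deltas"]}

```bash
mkdir -p pics; ls; python3 - <<'E'
from rig import *
import cv2,numpy as np
s=observe();print(s)
for n in("scene","top"):
    im,d=capture(n);cv2.imwrite(f"pics/{n}0.png",im[:,:,::-1]);np.save(f"{n}0.npy",d);c=calibration(n);print(n,c)
print(observe()['clock'])
E
```

```text
pics
{'clock': 0.0, 'joint_positions': array([-1.274687  ,  0.60011952, -0.00254788,  1.60014917,  0.00184724,
        0.9428888 , -0.07981186]), 'joint_vel': array([-4.14943302e-05,  4.48251871e-05,  1.84401804e-03, -1.73822594e-03,
       -1.56844366e-03, -6.50543490e-04, -1.13285966e-04]), 'tau': array([-2.23342293e-03, -7.65052485e+01,  1.49684116e+00, -2.52352899e+01,
       -5.23963524e-02,  1.69727847e-02,  1.21412113e-04]), 'tool_pos': array([263.9146964 , 674.72352231, 217.75707509]), 'tcp_rot': array([ 0.29120939,  1.55105408, -0.29367072]), 'ft_force': array([ 0.62479209,  0.27320994, -0.20854263]), 'wrist_torque': array([0.03930114, 0.00019385, 0.02343853]), 'gripper_width': 92.69840512719117}
scene {'fx': 450.02494144892427, 'fy': 450.02494144892427, 'cx': 257.88859841102686, 'cy': 191.1972136992594, 'origin': array([ 960.9961991 , -398.85955853,  917.13653429]), 'orientation': array([0.5563079 , 0.24322963, 0.7627846 ])}
top {'fx': 463.3463845970956, 'fy': 463.3463845970956, 'cx': 253.6143803081101, 'cy': 182.5030910097207, 'origin': array([ 364.09809003,    6.19760449, 1244.32352224]), 'orientation': array([ 0.10939784, -0.14601206, -1.58864714])}
0.1
```

View pics/scene0.png

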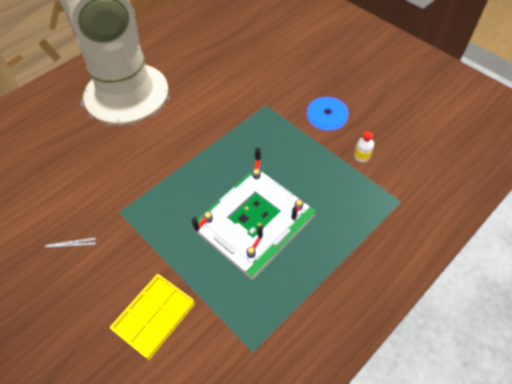

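View pics/top0.png

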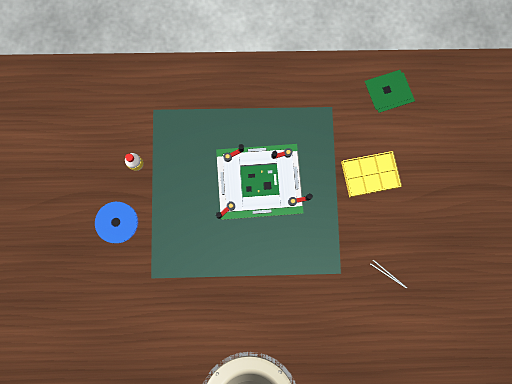

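The top view shows the jig at about (260,182), with the nuts near (228,157), (288,153), (231,206) and (293,201). The reel and bottle are to its left and the tray to its right. Next I'll zoom in.

```bash
cat > h.py <<'E'
import numpy as np,cv2
from scipy.spatial.transform import Rotation as R
def ray(c,u,v):
    d=np.array([(u-c['cx'])/c['fx'],-(v-c['cy'])/c['fy'],-1.0])
    return np.array(c['origin']),R.from_rotvec(c['orientation']).apply(d)
def onz(c,u,v,z):
    o,d=ray(c,u,v); return o+d*(z-o[2])/d[2]
def proj(c,p):
    q=R.from_rotvec(c['orientation']).inv().apply(np.array(p)-c['origin'])
    return c['cx']+c['fx']*q[0]/-q[2], c['cy']-c['fy']*q[1]/-q[2]
E
python3 - <<'E'
import cv2
a=cv2.imread('pics/top0.png')[135:230,200:325];cv2.imwrite('pics/top0z.png',cv2.resize(a,None,fx=6,fy=6,interpolation=cv2.INTER_CUBIC))
a=cv2.imread('pics/scene0.png')[140:285,180:330];cv2.imwrite('pics/scene0z.png',cv2.resize(a,None,fx=4,fy=4,interpolation=cv2.INTER_CUBIC))
E
```

```text
(no output)
```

View pics/top0z.png

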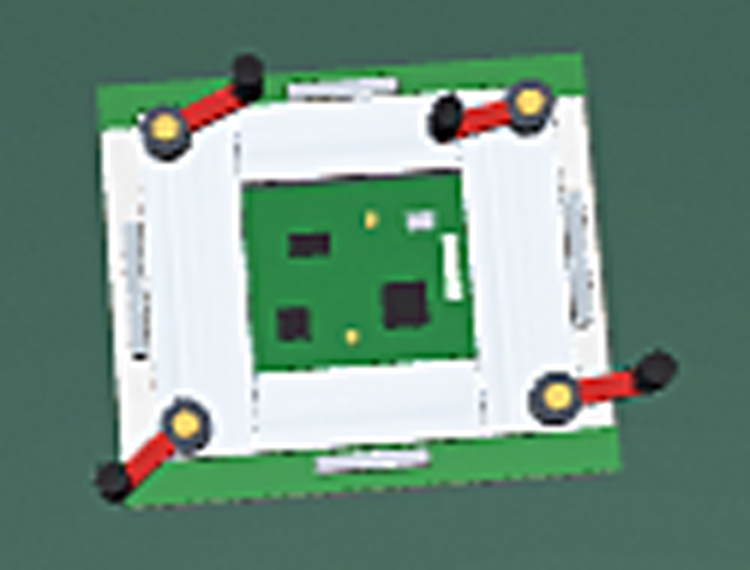

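View pics/scene0z.png

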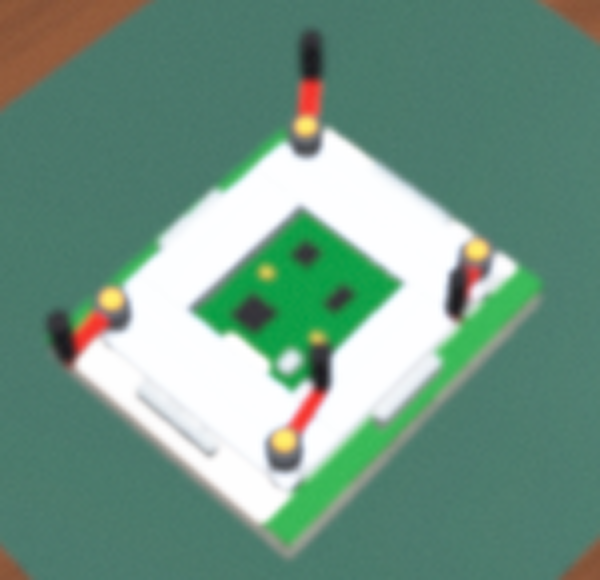

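```bash
python3 - <<'E'
from rig import *
from h import *
cs={n:calibration(n) for n in("top","scene")}
def blobs(n,box,f,amin):
    im=cv2.imread(f'pics/{n}0.png');u0,v0,u1,v1=box
    a=cv2.resize(im[v0:v1,u0:u1],None,fx=6,fy=6,interpolation=cv2.INTER_CUBIC)
    hsv=cv2.cvtColor(a,cv2.COLOR_BGR2HSV);m=f(hsv).astype(np.uint8)
    k,_,st,ce=cv2.connectedComponentsWithStats(m)
    return [(u0+(ce[i][0]+.5)/6-.5,v0+(ce[i][1]+.5)/6-.5,st[i][4]) for i in range(1,k) if st[i][4]>amin]
yel=lambda h:(abs(h[...,0].astype(int)-22)<9)&(h[...,1]>90)&(h[...,2]>150)
for n,box in(("top",(200,135,325,230)),("scene",(180,140,330,285))):
    for u,v,a in blobs(n,box,yel,250): print(n,round(u,1),round(v,1),a,onz(cs[n],u,v,60).round(1))
X=[(165,128),(530,102),(557,397),(185,424)]
G=[(248,76),(449,116),(656,369),(114,482)]
c=cs['top']
for x,g in zip(X,G):
    p=onz(c,200+(x[0]+.5)/6-.5,135+(x[1]+.5)/6-.5,60);q=onz(c,200+(g[0]+.5)/6-.5,135+(g[1]+.5)/6-.5,90)
    print(p.round(0),q.round(0),np.linalg.norm((q-p)[:2]).round(1),np.degrees(np.arctan2(*(q-p)[[1,0]])).round(0))
w=calibration("wrist");print(w,observe()['tool_pos'],R.from_rotvec(observe()['tcp_rot']).as_matrix().round(3))
E
```

```text
top 287.9 151.5 551 [ 638.2 -115.5   60. ]
top 227.0 155.8 535 [629.7  44.2  60. ]
top 292.5 200.6 550 [ 508.4 -122.8   60. ]
top 230.5 205.2 545 [499.7  37.1  60. ]
scene 256.0 171.1 869 [501.6  37.6  60. ]
scene 298.7 202.3 894 [632.2  44.2  60. ]
scene 207.3 214.4 1012 [ 509.9 -122.5   60. ]
scene 250.6 249.8 1031 [ 640.4 -115.3   60. ]
[629.  44.  60.] [645.   7.  90.] 39.6 -67.0
[ 638. -116.   60.] [626. -78.  90.] 39.8 108.0
[ 508. -123.   60.] [ 515. -161.   90.] 39.5 -79.0
[500.  37.  60.] [473.  66.  90.] 39.7 133.0
{'fx': 287.2202572780187, 'fy': 287.2202572780187, 'cx': 254.528287968452, 'cy': 191.2723685727216, 'origin': array([198.88955962, 700.13334153, 383.81059404]), 'orientation': array([-0.2282047 , -0.15411584,  1.19082742])} [263.91116504 674.79192377 217.86470972] [[-0.     0.364  0.931]
 [-0.001  0.931 -0.364]
 [-1.    -0.001  0.   ]]
```

Emit:
arm_command:
  deltas:
    - {"translation":[0,-3.0,3.7],"roll":0,"gripper":5}
    - {"translation":[0,-3.0,3.7],"roll":0,"gripper":5}
    - {"translation":[0,-3.0,3.7],"roll":0,"gripper":5}
    - {"translation":[0,-3.0,3.7],"roll":0,"gripper":5}
    - {"translation":[0,-3.0,3.7],"roll":0,"gripper":5}
    - {"translation":[0,-3.0,3.7],"roll":0,"gripper":5}
    - {"translation":[0,-3.0,3.7],"roll":0,"gripper":5}
    - {"translation":[0,-3.0,3.7],"roll":0,"gripper":5}
  newtons: 15

```text
clock: 0.9
tool_pos: [452.4, 338.7, 213.4]
tcp_rot: [0.279, 1.557, -0.285]
ft_force: [0.1, 0.3, -0.7]
gripper_width: 50.3
```

```bash
python3 - <<'E'
from rig import *
s=observe();print(s['clock'],s['joint_positions'].round(2),s['tool_pos'],s['tcp_rot'],s['gripper_width'],s['ft_force'])
E
```

```text
0.9 [-0.74  0.42 -0.01  1.97  0.    0.76  0.47] [452.40179646 338.66286591 213.36928373] [ 0.27927096  1.5573545  -0.28451122] 50.31066119257463 [ 0.07857532  0.32817472 -0.71189698]
```

Emit:
arm_command:
  deltas:
    - {"translation":[0,-3.0,3.75],"roll":0,"gripper":5}
    - {"translation":[0,-3.0,3.75],"roll":0,"gripper":5}
    - {"translation":[0,-3.0,3.75],"roll":0,"gripper":5}
    - {"translation":[0,-3.0,3.75],"roll":0,"gripper":5}
    - {"translation":[0,-3.0,3.75],"roll":0,"gripper":5}
    - {"translation":[0,-3.0,3.75],"roll":0,"gripper":5}
    - {"translation":[0,-3.0,3.75],"roll":0,"gripper":5}
    - {"translation":[2,0,0],"roll":0.13,"gripper":5}
    - {"translation":[2,0,0],"roll":0.13,"gripper":5}
    - {"translation":[2,0,0],"roll":0.13,"gripper":5}
    - {"translation":[1,0,0],"roll":0.13,"gripper":5}
    - {"translation":[0,0,0],"roll":0,"gripper":5}

```text
clock: 2.1
tool_pos: [631.5, 22.7, 138.7]
tcp_rot: [0.705, 1.453, -0.72]
ft_force: [-0.9, 0.6, 0.2]
gripper_width: 50.1
```

```bash
cat >> h.py <<'E'
HUB=dict(A=(631,44.2),B=(639.3,-115.4),C=(509.2,-122.7),D=(500.7,37.4))
G0=dict(A=-67,B=108,C=-79,D=133)
def st(n=None):
    from rig import observe
    s=observe();M=R.from_rotvec(s['tcp_rot']).as_matrix();p=s['tool_pos']
    print('t',s['clock'],'p',p.round(1),'xaxis',M[:,0].round(3),'jaw',np.degrees(np.arctan2(M[1,1],M[0,1])).round(1),'j',s['joint_positions'].round(2),'F',s['ft_force'].round(1),'w',round(s['gripper_width'],1))
    if n:
        d=p[:2]-HUB[n];r=np.hypot(*d);a=np.arctan2(d[1],d[0]);tn=np.array([np.sin(a),-np.cos(a)])
        print(n,'r',r.round(1),'ang',np.degrees(a).round(1),'turned',((G0[n]-np.degrees(a))%360).round(1),'Ftan(resist)',-(s['ft_force'][:2]@tn).round(1),'Frad',(s['ft_force'][:2]@d/r).round(1))
    return s,M
def todelta(M,p,target):
    print('tool cm',(M.T@(np.array(target)-p)/10).round(2))
def plan(n,k,da,droll,r=40,z=None):
    """k rows: crank da rad cw each, tool roll droll each"""
    s,M=st(n);p=s['tool_pos'];d=p[:2]-HUB[n];a=np.arctan2(d[1],d[0])
    zz=p[2] if z is None else z;M=R.from_rotvec(s['tcp_rot'])
    for i in range(k):
        a-=da;q=np.array([HUB[n][0]+r*np.cos(a),HUB[n][1]+r*np.sin(a),zz])
        print((M.inv().apply(q-p)/10).round(2),round(droll,2));p=q;M=M*R.from_rotvec([droll,0,0])
E
python3 - <<'E'
from rig import *
from h import *
c=calibration("wrist");im,d=capture("wrist");cv2.imwrite("pics/w1.png",im[:,:,::-1])
s,M=st('A')
for n in HUB:
    a=np.radians(G0[n]);h=np.array([*HUB[n],60]);g=np.array([HUB[n][0]+40*np.cos(a),HUB[n][1]+40*np.sin(a),95])
    print(n,g.round(1),np.round(proj(c,h),1),np.round(proj(c,g),1))
todelta(M,s['tool_pos'],(646.6,7.4,65))
E
```

```text
t 2.15 p [631.8  22.8 139.3] xaxis [-0.006 -0.007 -1.   ] jaw 38.0 j [-0.24  0.59  0.17  1.89 -0.14  0.68  0.67] F [ 0.  -0.5  0.9] w 49.9
A r 21.4 ang -88.0 turned 21.0 Ftan(resist) -0.0 Frad 0.5
A [646.6   7.4  95. ] [269.7 177.3] [258.  234.8]
B [626.9 -77.4  95. ] [176.  306.9] [177.4 295.3]
C [ 516.8 -162.    95. ] [ 54.8 237.7] [ 13. 294.]
D [473.4  66.7  95. ] [137.8  86.9] [104.2  17.2]
tool cm [7.44 0.29 2.11]
```

View pics/w1.png

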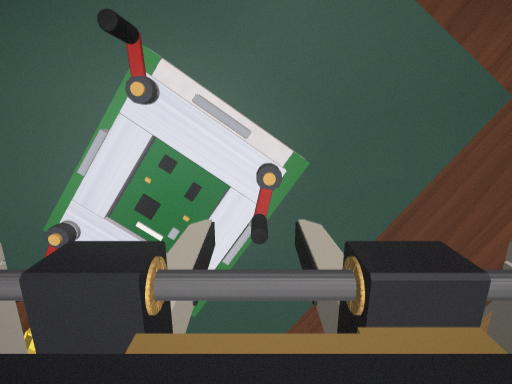

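The wrist view confirms the hub estimates: A is seen at (270,179) against a predicted (270,177), and D at (137,88). Grip A, with its top near (260,235), sits between the finger planes. I'll go down onto it.

Emit:
arm_command:
  deltas:
    - {"translation":[0,0.3,2.1],"roll":0,"gripper":5}
    - {"translation":[2.5,0,0],"roll":0,"gripper":5}
    - {"translation":[2.5,0,0],"roll":0,"gripper":5}
    - {"translation":[2.3,0,0],"roll":0,"gripper":4}
    - {"translation":[0,0,0],"roll":0,"gripper":3}
  newtons: 15

```text
clock: 2.65
tool_pos: [650.0, 8.5, 68.8]
tcp_rot: [0.687, 1.455, -0.695]
ft_force: [-1.2, 0.4, 0.6]
gripper_width: 38.3
```

```bash
python3 - <<'E'
from h import *
s,M=st('A');todelta(M,s['tool_pos'],(646.6,7.4,65))
E
```

```text
t 2.65 p [650.    8.5  68.8] xaxis [ 0.001 -0.006 -1.   ] jaw 39.3 j [-0.19  0.7   0.13  1.9  -0.15  0.56  0.72] F [-1.2  0.4  0.6] w 38.3
A r 40.5 ang -62.0 turned 355.0 Ftan(resist) -0.9 Frad -0.9
tool cm [ 0.38 -0.33 -0.13]
```

Emit:
arm_command:
  deltas:
    - {"translation":[0.3,-0.3,-0.1],"roll":0,"gripper":2}
    - {"translation":[0,0,0],"roll":0,"gripper":1.6}
    - {"translation":[0,0,0],"roll":0,"gripper":1.0}
    - {"translation":[0,0,0],"roll":0,"gripper":1.0}
    - {"translation":[0,0,0],"roll":0,"gripper":1.0}
  newtons: 15

```text
clock: 3.15
tool_pos: [647.5, 7.4, 69.5]
tcp_rot: [0.684, 1.454, -0.689]
ft_force: [0.8, -0.9, -8.6]
gripper_width: 13.4
```

```bash
python3 - <<'E'
from h import *
plan('A',4,0.13,0.13,z=66)
E
```

```text
t 3.15 p [647.5   7.4  69.5] xaxis [ 0.003 -0.005 -1.   ] jaw 39.6 j [-0.19  0.69  0.13  1.9  -0.15  0.55  0.73] F [ 0.8 -0.9 -8.6] w 13.4
A r 40.3 ang -65.8 turned 358.8 Ftan(resist) 0.4 Frad 1.1
[ 0.35 -0.48 -0.2 ] 0.13
[-0.   -0.49 -0.17] 0.13
[-0.   -0.49 -0.17] 0.13
[-0.   -0.49 -0.17] 0.13
```

Emit:
arm_command:
  deltas:
    - {"translation":[0.1,-0.5,-0.17],"roll":0.13,"gripper":1.0}
    - {"translation":[0,-0.5,-0.17],"roll":0.13,"gripper":1.0}
    - {"translation":[0,-0.5,-0.17],"roll":0.13,"gripper":1.0}
    - {"translation":[0,-0.5,-0.17],"roll":0.13,"gripper":1.0}
  newtons: 20

```text
clock: 3.55
tool_pos: [634.8, 4.2, 69.9]
tcp_rot: [1.098, 1.26, -1.084]
ft_force: [5.1, -1.9, -12.2]
gripper_width: 13.4
```

```bash
python3 - <<'E'
from h import *
plan('A',4,0.13,0.13)
E
```

```text
t 3.55 p [634.8   4.2  69.9] xaxis [ 0.019 -0.005 -1.   ] jaw 8.9 j [-0.27  0.69  0.27  1.95 -0.33  0.52  0.38] F [  5.1  -1.9 -12.2] w 13.4
A r 40.2 ang -84.6 turned 17.6 Ftan(resist) 4.9 Frad 2.3
[-0.01 -0.51 -0.09] 0.13
[-0.01 -0.52 -0.07] 0.13
[-0.01 -0.52 -0.07] 0.13
[-0.01 -0.52 -0.07] 0.13
```

Emit:
arm_command:
  deltas:
    - {"translation":[0.15,-0.75,-0.1],"roll":0.12,"gripper":1.0}
    - {"translation":[0.05,-0.75,-0.1],"roll":0.12,"gripper":1.0}
    - {"translation":[0,-0.75,-0.1],"roll":0.12,"gripper":1.0}
    - {"translation":[0,-0.75,-0.1],"roll":0.12,"gripper":1.0}
    - {"translation":[0,-0.75,-0.1],"roll":0.12,"gripper":1.0}
    - {"translation":[0,-0.75,-0.1],"roll":0.12,"gripper":1.0}

```text
clock: 4.15
tool_pos: [604.4, 13.2, 69.6]
tcp_rot: [1.656, 0.831, -1.593]
ft_force: [4.9, -3.3, -10.8]
gripper_width: 13.3
```

```bash
python3 - <<'E'
from h import *
plan('A',4,0.13,0.13)
E
```

```text
t 4.15 p [604.4  13.2  69.6] xaxis [ 0.045 -0.012 -0.999] jaw -34.2 j [-0.42  0.69  0.45  2.05 -0.6   0.48 -0.12] F [  4.9  -3.3 -10.8] w 13.3
A r 40.9 ang -130.6 turned 63.6 Ftan(resist) 5.9 Frad -0.6
[-0.02 -0.5  -0.18] 0.13
[-0.02 -0.51 -0.09] 0.13
[-0.02 -0.51 -0.09] 0.13
[-0.02 -0.51 -0.09] 0.13
```

Emit:
arm_command:
  deltas:
    - {"translation":[0.1,-0.75,-0.17],"roll":0.13,"gripper":1.0}
    - {"translation":[0.05,-0.75,-0.12],"roll":0.13,"gripper":1.0}
    - {"translation":[0,-0.75,-0.12],"roll":0.13,"gripper":1.0}
    - {"translation":[0,-0.75,-0.12],"roll":0.13,"gripper":1.0}
    - {"translation":[0,-0.75,-0.12],"roll":0.13,"gripper":1.0}
    - {"translation":[0,-0.75,-0.12],"roll":0.13,"gripper":1.0}

```text
clock: 4.75
tool_pos: [590.4, 44.4, 69.8]
tcp_rot: [2.19, 0.134, -2.064]
ft_force: [2.2, -6.7, -9.6]
gripper_width: 13.4
```

```bash
python3 - <<'E'
from h import *
plan('A',4,0.13,0.13)
E
```

```text
t 4.75 p [590.4  44.4  69.8] xaxis [ 0.061 -0.024 -0.998] jaw -81.2 j [-0.62  0.74  0.68  2.1  -0.88  0.54 -0.73] F [ 2.2 -6.7 -9.6] w 13.4
A r 40.6 ang 179.7 turned 113.3 Ftan(resist) 6.7 Frad -2.2
[-0.01 -0.5  -0.17] 0.13
[-0.01 -0.51 -0.12] 0.13
[-0.   -0.51 -0.12] 0.13
[ 0.   -0.51 -0.12] 0.13
```

```bash
python3 - <<'E'
from h import *
plan('A',5,0.13,0)
E
```

```text
t 4.75 p [590.4  44.4  69.8] xaxis [ 0.061 -0.024 -0.998] jaw -81.2 j [-0.62  0.74  0.68  2.1  -0.88  0.54 -0.73] F [ 2.2 -6.7 -9.6] w 13.4
A r 40.6 ang 179.7 turned 113.3 Ftan(resist) 6.7 Frad -2.2
[-0.01 -0.5  -0.17] 0
[-0.01 -0.49 -0.18] 0
[-0.   -0.46 -0.24] 0
[ 0.   -0.42 -0.3 ] 0
[ 0.01 -0.38 -0.35] 0
```

Emit:
arm_command:
  deltas:
    - {"translation":[0,-0.7,-0.24],"roll":0,"gripper":1.0}
    - {"translation":[0,-0.68,-0.26],"roll":0,"gripper":1.0}
    - {"translation":[0,-0.64,-0.33],"roll":0,"gripper":1.0}
    - {"translation":[0,-0.4,-0.28],"roll":0,"gripper":1.0}

```text
clock: 5.15
tool_pos: [596.8, 65.7, 69.4]
tcp_rot: [2.189, 0.117, -2.065]
ft_force: [0.1, -6.5, -7.0]
gripper_width: 13.5
```

```bash
python3 - <<'E'
from h import *
st('A')
E
```

```text
t 5.15 p [596.8  65.7  69.4] xaxis [ 0.061 -0.033 -0.998] jaw -81.7 j [-0.67  0.75  0.7   2.08 -0.87  0.55 -0.78] F [ 0.1 -6.5 -7. ] w 13.5
A r 40.4 ang 147.8 turned 145.2 Ftan(resist) 5.5 Frad -3.5
```

Emit:
arm_command:
  deltas:
    - {"translation":[0,0,0],"roll":0,"gripper":3.6}
    - {"translation":[0,0,0],"roll":0,"gripper":3.6}
    - {"translation":[0,0,0],"roll":-0.14,"gripper":3.6}
    - {"translation":[0,0,0],"roll":-0.14,"gripper":3.6}
    - {"translation":[0,0,0],"roll":-0.14,"gripper":3.6}
    - {"translation":[0,0,0],"roll":-0.14,"gripper":3.6}
    - {"translation":[0,0,0],"roll":-0.14,"gripper":3.6}
    - {"translation":[0,0,0],"roll":-0.14,"gripper":3.6}
    - {"translation":[0,0,0],"roll":-0.14,"gripper":3.6}

```text
clock: 6.05
tool_pos: [600.9, 69.4, 73.5]
tcp_rot: [1.522, 0.926, -1.445]
ft_force: [-0.0, -0.4, 0.0]
gripper_width: 35.7
```

```bash
python3 - <<'E'
from h import *
s,M=st('A');todelta(M,s['tool_pos'],(596.8,65.7,67))
E
```

```text
t 6.05 p [600.9  69.4  73.5] xaxis [ 0.07  -0.027 -0.997] jaw -23.1 j [-0.52  0.67  0.43  2.06 -0.55  0.44 -0.09] F [-0.  -0.4  0. ] w 35.7
A r 39.3 ang 140.1 turned 152.9 Ftan(resist) 0.3 Frad -0.2
tool cm [ 0.63 -0.27  0.5 ]
```

Emit:
arm_command:
  deltas:
    - {"translation":[0.4,-0.27,0.5],"roll":0,"gripper":3.6}
    - {"translation":[0.1,0,0],"roll":-0.14,"gripper":3.6}
    - {"translation":[0,0,0],"roll":-0.14,"gripper":3.6}
    - {"translation":[0,0,0],"roll":-0.14,"gripper":3.6}
    - {"translation":[0,0,0],"roll":-0.14,"gripper":3.6}
    - {"translation":[0,0,0],"roll":-0.14,"gripper":3.6}
    - {"translation":[0,0,0],"roll":-0.14,"gripper":3.6}
    - {"translation":[0,0,0],"roll":-0.1,"gripper":3.6}

```text
clock: 6.85
tool_pos: [595.6, 65.3, 69.0]
tcp_rot: [0.804, 1.343, -0.779]
ft_force: [0.2, 0.0, -0.1]
gripper_width: 36.0
```

```bash
python3 - <<'E'
from h import *
s,M=st('A');todelta(M,s['tool_pos'],(596.8,65.7,67))
E
```

```text
t 6.85 p [595.6  65.3  69. ] xaxis [ 0.072 -0.023 -0.997] jaw 31.2 j [-0.35  0.64  0.18  2.07 -0.19  0.38  0.52] F [ 0.2  0.  -0.1] w 36.0
A r 41.2 ang 149.2 turned 143.8 Ftan(resist) -0.1 Frad -0.2
tool cm [0.21 0.11 0.01]
```

Emit:
arm_command:
  deltas:
    - {"translation":[0.2,0,0],"roll":0,"gripper":2.0}
    - {"translation":[0,0,0],"roll":0,"gripper":1.0}
    - {"translation":[0,0,0],"roll":0,"gripper":1.0}
    - {"translation":[0,0,0],"roll":0,"gripper":1.0}
  newtons: 25

```text
clock: 7.25
tool_pos: [595.5, 64.9, 66.8]
tcp_rot: [0.816, 1.339, -0.789]
ft_force: [1.4, 0.8, -1.5]
gripper_width: 13.5
```

```bash
python3 - <<'E'
from h import *
plan('A',8,0.05,0)
E
```

```text
t 7.25 p [595.5  64.9  66.8] xaxis [ 0.072 -0.022 -0.997] jaw 30.4 j [-0.35  0.64  0.18  2.07 -0.2   0.37  0.51] F [ 1.4  0.8 -1.5] w 13.5
A r 41.1 ang 149.7 turned 143.3 Ftan(resist) -1.4 Frad -0.8
[0.01 0.23 0.  ] 0
[ 0.    0.18 -0.09] 0
[ 0.01  0.18 -0.08] 0
[ 0.01  0.19 -0.07] 0
[ 0.01  0.19 -0.06] 0
[ 0.01  0.19 -0.05] 0
[ 0.01  0.2  -0.04] 0
[ 0.01  0.2  -0.03] 0
```

Emit:
arm_command:
  deltas:
    - {"translation":[0,0.2,-0.05],"roll":0,"gripper":1.0}
    - {"translation":[0,0.2,-0.08],"roll":0,"gripper":1.0}
    - {"translation":[0,0.2,-0.08],"roll":0,"gripper":1.0}
    - {"translation":[0,0.2,-0.07],"roll":0,"gripper":1.0}

```text
clock: 7.65
tool_pos: [597.6, 68.5, 66.5]
tcp_rot: [0.815, 1.342, -0.799]
ft_force: [-2.7, -4.0, 5.8]
gripper_width: 13.6
```

```bash
python3 - <<'E'
from h import *
plan('A',4,0.05,0)
E
```

```text
t 7.65 p [597.6  68.5  66.5] xaxis [ 0.065 -0.026 -0.998] jaw 30.1 j [-0.36  0.65  0.19  2.06 -0.2   0.39  0.5 ] F [-2.7 -4.   5.8] w 13.6
A r 41.3 ang 143.9 turned 149.1 Ftan(resist) 4.8 Frad -0.1
[0.01 0.24 0.04] 0
[ 0.    0.19 -0.07] 0
[ 0.01  0.19 -0.06] 0
[ 0.01  0.19 -0.05] 0
```

Emit:
arm_command:
  deltas:
    - {"translation":[0,0.16,-0.03],"roll":0,"gripper":1.0}
    - {"translation":[0,0.16,-0.05],"roll":0,"gripper":1.0}
    - {"translation":[0,0.16,-0.05],"roll":0,"gripper":1.0}

```text
clock: 7.95
tool_pos: [598.3, 69.4, 66.6]
tcp_rot: [0.814, 1.344, -0.807]
ft_force: [-3.8, -3.9, 3.7]
gripper_width: 13.7
```

```bash
python3 - <<'E'
from h import *
plan('A',2,0.05,0)
E
```

```text
t 7.95 p [598.3  69.4  66.6] xaxis [ 0.059 -0.029 -0.998] jaw 29.8 j [-0.37  0.65  0.2   2.05 -0.2   0.4   0.49] F [-3.8 -3.9  3.7] w 13.7
A r 41.3 ang 142.3 turned 150.7 Ftan(resist) 5.4 Frad 0.6
[0.01 0.23 0.04] 0
[ 0.    0.19 -0.06] 0
```

Emit:
arm_command:
  deltas:
    - {"translation":[0,0.22,-0.03],"roll":0,"gripper":1.0}
    - {"translation":[0,0.22,-0.06],"roll":0,"gripper":1.0}
    - {"translation":[0,0.22,-0.05],"roll":0,"gripper":1.0}
    - {"translation":[0,0.22,-0.05],"roll":0,"gripper":1.0}

```text
clock: 8.35
tool_pos: [600.7, 72.1, 66.7]
tcp_rot: [0.812, 1.349, -0.817]
ft_force: [-4.1, -4.0, 4.2]
gripper_width: 13.1
```

```bash
python3 - <<'E'
from h import *
plan('A',2,0.05,0)
E
```

```text
t 8.35 p [600.7  72.1  66.7] xaxis [ 0.05  -0.033 -0.998] jaw 29.6 j [-0.38  0.66  0.21  2.04 -0.2   0.42  0.48] F [-4.1 -4.   4.2] w 13.1
A r 41.2 ang 137.3 turned 155.7 Ftan(resist) 5.7 Frad 0.3
[0.01 0.23 0.06] 0
[ 0.    0.19 -0.05] 0
```

Emit:
arm_command:
  deltas:
    - {"translation":[0,0.22,-0.01],"roll":0,"gripper":1.0}
    - {"translation":[0,0.22,-0.03],"roll":0,"gripper":1.0}
    - {"translation":[0,0.22,-0.03],"roll":0,"gripper":1.0}
    - {"translation":[0,0.22,-0.02],"roll":0,"gripper":1.0}

```text
clock: 8.75
tool_pos: [603.4, 74.6, 66.8]
tcp_rot: [0.809, 1.354, -0.827]
ft_force: [-4.1, -2.7, 4.1]
gripper_width: 14.0
```

```bash
python3 - <<'E'
from h import *
plan('A',2,0.05,0)
E
```

```text
t 8.75 p [603.4  74.6  66.8] xaxis [ 0.041 -0.037 -0.998] jaw 29.3 j [-0.38  0.66  0.21  2.03 -0.2   0.44  0.48] F [-4.1 -2.7  4.1] w 14.0
A r 41.1 ang 132.2 turned 160.8 Ftan(resist) 4.9 Frad 0.7
[0.01 0.22 0.07] 0
[ 0.    0.2  -0.03] 0
```

Emit:
arm_command:
  deltas:
    - {"translation":[0,0.22,0.01],"roll":0,"gripper":1.0}
    - {"translation":[0,0.22,-0.01],"roll":0,"gripper":1.0}
    - {"translation":[0,0.22,-0.01],"roll":0,"gripper":1.0}
    - {"translation":[0,0.22,0],"roll":0,"gripper":1.0}

```text
clock: 9.15
tool_pos: [606.2, 77.0, 66.7]
tcp_rot: [0.807, 1.36, -0.836]
ft_force: [-4.6, -3.0, 5.2]
gripper_width: 13.5
```

```bash
python3 - <<'E'
from h import *
plan('A',2,0.05,0)
E
```

```text
t 9.15 p [606.2  77.   66.7] xaxis [ 0.031 -0.039 -0.999] jaw 29.1 j [-0.39  0.67  0.22  2.01 -0.2   0.46  0.47] F [-4.6 -3.   5.2] w 13.5
A r 41.1 ang 127.1 turned 165.9 Ftan(resist) 5.5 Frad 0.4
[0.01 0.21 0.08] 0
[ 0.    0.2  -0.01] 0
```

Emit:
arm_command:
  deltas:
    - {"translation":[0,0.22,0.03],"roll":0,"gripper":1.0}
    - {"translation":[0,0.22,0.01],"roll":0,"gripper":1.0}
    - {"translation":[0,0.22,0.01],"roll":0,"gripper":1.0}
    - {"translation":[0,0.22,0.02],"roll":0,"gripper":1.0}

```text
clock: 9.55
tool_pos: [609.6, 79.2, 66.8]
tcp_rot: [0.804, 1.366, -0.844]
ft_force: [-4.9, -2.4, 4.2]
gripper_width: 13.3
```

```bash
python3 - <<'E'
from h import *
plan('A',2,0.05,0)
E
```

```text
t 9.55 p [609.6  79.2  66.8] xaxis [ 0.022 -0.042 -0.999] jaw 29.0 j [-0.39  0.67  0.22  2.   -0.2   0.48  0.46] F [-4.9 -2.4  4.2] w 13.3
A r 41.0 ang 121.5 turned 171.5 Ftan(resist) 5.4 Frad 0.5
[0.  0.2 0.1] 0
[0.   0.2  0.01] 0
```

Emit:
arm_command:
  deltas:
    - {"translation":[0,0.22,0.04],"roll":0,"gripper":1.0}
    - {"translation":[0,0.22,0.03],"roll":0,"gripper":1.0}
    - {"translation":[0,0.22,0.03],"roll":0,"gripper":1.0}
    - {"translation":[0,0.22,0.04],"roll":0,"gripper":1.0}

```text
clock: 9.95
tool_pos: [613.3, 81.1, 66.7]
tcp_rot: [0.802, 1.372, -0.852]
ft_force: [-4.8, -2.0, 3.0]
gripper_width: 13.4
```

```bash
python3 - <<'E'
from h import *
plan('A',2,0.05,0)
E
```

```text
t 9.95 p [613.3  81.1  66.7] xaxis [ 0.013 -0.043 -0.999] jaw 28.8 j [-0.4   0.68  0.23  1.98 -0.2   0.5   0.46] F [-4.8 -2.   3. ] w 13.4
A r 40.9 ang 115.6 turned 177.4 Ftan(resist) 5.2 Frad 0.2
[0.   0.19 0.11] 0
[-0.    0.2   0.03] 0
```

Emit:
arm_command:
  deltas:
    - {"translation":[0,0.22,0.06],"roll":0,"gripper":1.0}
    - {"translation":[0,0.22,0.05],"roll":0,"gripper":1.0}
    - {"translation":[0,0.22,0.05],"roll":0,"gripper":1.0}
    - {"translation":[0,0.22,0.06],"roll":0,"gripper":1.0}

```text
clock: 10.35
tool_pos: [617.6, 82.8, 66.7]
tcp_rot: [0.8, 1.379, -0.859]
ft_force: [-5.8, -1.3, 4.9]
gripper_width: 13.4
```

```bash
python3 - <<'E'
from h import *
plan('A',2,0.05,0)
E
```

```text
t 10.35 p [617.6  82.8  66.7] xaxis [ 0.004 -0.045 -0.999] jaw 28.7 j [-0.4   0.69  0.23  1.96 -0.2   0.52  0.46] F [-5.8 -1.3  4.9] w 13.4
A r 40.9 ang 109.2 turned 183.8 Ftan(resist) 5.9 Frad 0.7
[0.   0.18 0.12] 0
[-0.    0.19  0.05] 0
```

Emit:
arm_command:
  deltas:
    - {"translation":[0,0.21,0.07],"roll":0,"gripper":1.0}
    - {"translation":[0,0.21,0.07],"roll":0,"gripper":1.0}
    - {"translation":[0,0.21,0.07],"roll":0,"gripper":1.0}
    - {"translation":[0,0.21,0.08],"roll":0,"gripper":1.0}

```text
clock: 10.75
tool_pos: [622.0, 84.0, 66.6]
tcp_rot: [0.798, 1.385, -0.866]
ft_force: [-4.3, -0.9, 4.9]
gripper_width: 13.3
```

```bash
python3 - <<'E'
from h import *
plan('A',2,0.05,0)
E
```

```text
t 10.75 p [622.   84.   66.6] xaxis [-0.005 -0.046 -0.999] jaw 28.6 j [-0.4   0.69  0.23  1.94 -0.2   0.54  0.45] F [-4.3 -0.9  4.9] w 13.3
A r 40.8 ang 102.7 turned 190.3 Ftan(resist) 4.4 Frad 0.1
[0.   0.17 0.14] 0
[-0.    0.19  0.07] 0
```

Emit:
arm_command:
  deltas:
    - {"translation":[0,0.2,0.1],"roll":0,"gripper":1.0}
    - {"translation":[0,0.2,0.09],"roll":0,"gripper":1.0}
    - {"translation":[0,0.2,0.09],"roll":0,"gripper":1.0}
    - {"translation":[0,0.2,0.1],"roll":0,"gripper":1.0}

```text
clock: 11.15
tool_pos: [626.6, 84.7, 66.5]
tcp_rot: [0.796, 1.391, -0.871]
ft_force: [-5.5, -0.6, 4.2]
gripper_width: 13.1
```

```bash
python3 - <<'E'
from h import *
plan('A',2,0.05,0)
E
```

```text
t 11.15 p [626.6  84.7  66.5] xaxis [-0.013 -0.046 -0.999] jaw 28.5 j [-0.4   0.7   0.23  1.93 -0.2   0.56  0.45] F [-5.5 -0.6  4.2] w 13.1
A r 40.7 ang 96.2 turned 196.8 Ftan(resist) 5.5 Frad 0.0
[-0.    0.15  0.15] 0
[-0.    0.18  0.09] 0
```

Emit:
arm_command:
  deltas:
    - {"translation":[0,0.19,0.12],"roll":0,"gripper":1.0}
    - {"translation":[0,0.19,0.11],"roll":0,"gripper":1.0}
    - {"translation":[0,0.19,0.11],"roll":0,"gripper":1.0}
    - {"translation":[0,0.19,0.12],"roll":0,"gripper":1.0}

```text
clock: 11.55
tool_pos: [628.8, 84.9, 66.3]
tcp_rot: [0.792, 1.402, -0.879]
ft_force: [-8.8, -0.9, 8.1]
gripper_width: 13.4
```

```bash
python3 - <<'E'
from h import *
plan('A',2,0.05,0)
E
```

```text
t 11.55 p [628.8  84.9  66.3] xaxis [-0.026 -0.046 -0.999] jaw 28.4 j [-0.39  0.7   0.23  1.91 -0.2   0.58  0.45] F [-8.8 -0.9  8.1] w 13.4
A r 40.8 ang 93.0 turned 200.0 Ftan(resist) 8.8 Frad -0.5
[-0.    0.14  0.16] 0
[-0.    0.17  0.1 ] 0
```

Nut A is on its stop: the force rose to 8.8 N and the travel stalled. I'll pull it up to about 12 N.

Emit:
arm_command:
  deltas:
    - {"translation":[0,0.25,0.16],"roll":0,"gripper":1.0}
    - {"translation":[0,0.25,0.16],"roll":0,"gripper":1.0}

```text
clock: 11.75
tool_pos: [629.5, 85.0, 66.0]
tcp_rot: [0.789, 1.411, -0.885]
ft_force: [-10.7, -0.4, 9.5]
gripper_width: 13.3
```

```bash
python3 - <<'E'
from h import *
plan('A',2,0.05,0)
E
```

```text
t 11.75 p [629.5  85.   66. ] xaxis [-0.036 -0.046 -0.998] jaw 28.4 j [-0.39  0.71  0.23  1.9  -0.2   0.6   0.45] F [-10.7  -0.4   9.5] w 13.3
A r 40.8 ang 92.1 turned 200.9 Ftan(resist) 10.7 Frad 0.0
[-0.    0.14  0.17] 0
[-0.01  0.17  0.1 ] 0
```

Emit:
arm_command:
  deltas:
    - {"translation":[0,0,0],"roll":0,"gripper":4.0}
    - {"translation":[0,0,0],"roll":0,"gripper":4.0}
    - {"translation":[-3,0,0],"roll":0,"gripper":4.0}
    - {"translation":[-3,0,0],"roll":0,"gripper":4.0}

```text
clock: 12.15
tool_pos: [628.4, 88.3, 123.3]
tcp_rot: [0.785, 1.418, -0.891]
ft_force: [0.7, -0.6, -0.3]
gripper_width: 38.6
```

```bash
python3 - <<'E'
from h import *
s,M=st();todelta(M,s['tool_pos'],(516.8,-162,118))
E
```

```text
t 12.15 p [628.4  88.3 123.3] xaxis [-0.045 -0.048 -0.998] jaw 28.4 j [-0.42  0.64  0.26  1.87 -0.18  0.72  0.43] F [ 0.7 -0.6 -0.3] w 38.6
tool cm [  2.24 -21.63  16.69]
```

Emit:
arm_command:
  deltas:
    - {"translation":[0.35,-3.6,2.8],"roll":0,"gripper":4.0}
    - {"translation":[0.35,-3.6,2.8],"roll":0,"gripper":4.0}
    - {"translation":[0.35,-3.6,2.8],"roll":0,"gripper":4.0}
    - {"translation":[0.35,-3.6,2.8],"roll":0,"gripper":4.0}
    - {"translation":[0.35,-3.6,2.8],"roll":0,"gripper":4.0}
    - {"translation":[0.35,-3.4,2.6],"roll":0,"gripper":4.0}
    - {"translation":[0,0,0],"roll":0,"gripper":4.0}
  newtons: 40

```text
clock: 12.85
tool_pos: [526.2, -163.2, 122.1]
tcp_rot: [0.789, 1.403, -0.873]
ft_force: [0.3, 0.3, 0.2]
gripper_width: 40.0
```

```bash
python3 - <<'E'
from h import *
s,M=st('C');todelta(M,s['tool_pos'],(516.8,-162,66))
E
```

```text
t 12.85 p [ 526.2 -163.2  122.1] xaxis [-0.024 -0.046 -0.999] jaw 28.8 j [ 0.01  0.54  0.23  2.09 -0.13  0.54  0.82] F [0.3 0.3 0.2] w 40.0
C r 43.9 ang -67.2 turned 348.2 Ftan(resist) 0.4 Frad -0.2
tool cm [ 5.62 -0.53 -0.72]
```

Emit:
arm_command:
  deltas:
    - {"translation":[0,-0.53,-0.72],"roll":0,"gripper":4.0}
    - {"translation":[2,0,0],"roll":0,"gripper":4.0}
    - {"translation":[2,0,0],"roll":0,"gripper":4.0}
    - {"translation":[1.2,0,0],"roll":0,"gripper":4.0}
  newtons: 40

```text
clock: 13.25
tool_pos: [520.1, -158.8, 70.9]
tcp_rot: [0.791, 1.396, -0.868]
ft_force: [0.0, -0.7, 0.5]
gripper_width: 40.2
```

```bash
python3 - <<'E'
from h import *
s,M=st('C');todelta(M,s['tool_pos'],(516.8,-162,66))
E
```

```text
t 13.25 p [ 520.1 -158.8   70.9] xaxis [-0.015 -0.045 -0.999] jaw 28.8 j [ 0.03  0.61  0.19  2.14 -0.15  0.41  0.83] F [ 0.  -0.7  0.5] w 40.2
C r 37.7 ang -73.2 turned 354.2 Ftan(resist) -0.2 Frad 0.7
tool cm [ 0.51 -0.43  0.1 ]
```

Emit:
arm_command:
  deltas:
    - {"translation":[0.4,-0.4,0.1],"roll":0,"gripper":2.5}
    - {"translation":[0,0,0],"roll":0,"gripper":2.0}
    - {"translation":[0,0,0],"roll":0,"gripper":1.0}
    - {"translation":[0,0,0],"roll":0,"gripper":1.0}
    - {"translation":[0,0,0],"roll":0,"gripper":1.0}
  newtons: 40

```text
clock: 13.75
tool_pos: [515.8, -159.3, 66.5]
tcp_rot: [0.789, 1.4, -0.866]
ft_force: [-2.4, -0.8, -5.4]
gripper_width: 13.4
```

```bash
python3 - <<'E'
from h import *
plan('C',8,0.15,0)
E
```

```text
t 13.75 p [ 515.8 -159.3   66.5] xaxis [-0.019 -0.044 -0.999] jaw 29.0 j [ 0.04  0.62  0.18  2.15 -0.15  0.4   0.84] F [-2.4 -0.8 -5.4] w 13.4
C r 37.2 ang -79.7 turned 0.7 Ftan(resist) -2.5 Frad 0.4
[ 0.03 -0.64  0.03] 0
[ 0.01 -0.51 -0.31] 0
[ 0.01 -0.46 -0.39] 0
[ 0.   -0.39 -0.45] 0
[-0.   -0.32 -0.51] 0
[-0.01 -0.24 -0.55] 0
[-0.01 -0.16 -0.58] 0
[-0.01 -0.07 -0.6 ] 0
```

```bash
sed -i "s/C=(509.2,-122.7)/C=(508.7,-119.9)/" h.py; cat >> h.py <<'E'
def plan2(n,k,eff,lag=1.3,r=40):
    """fixed orientation; eff mm per row of travel; command = eff+lag along path"""
    s,M=st(n);p=s['tool_pos'][:2];d=p-HUB[n];a=np.arctan2(d[1],d[0]);out=[]
    for i in range(k):
        b=a-eff/r
        q=np.array([HUB[n][0]+r*np.cos(b),HUB[n][1]+r*np.sin(b)])
        v=q-p;tn=np.array([np.sin(b),-np.cos(b)])
        v=v+lag*tn
        t=M.T@np.array([*v,0])/10
        out.append([0,round(t[1],2),round(t[2],2)])
        p=q;a=b
    print(out)
E
python3 - <<'E'
from h import *
plan2('C',8,6,2)
E
```

```text
t 13.75 p [ 515.8 -159.3   66.5] xaxis [-0.019 -0.044 -0.999] jaw 29.0 j [ 0.04  0.62  0.18  2.15 -0.15  0.4   0.84] F [-2.4 -0.8 -5.4] w 13.4
C r 40.0 ang -79.7 turned 0.7 Ftan(resist) -2.5 Frad 0.4
[[0, np.float64(-0.73), np.float64(-0.33)], [0, np.float64(-0.67), np.float64(-0.43)], [0, np.float64(-0.6), np.float64(-0.53)], [0, np.float64(-0.51), np.float64(-0.61)], [0, np.float64(-0.42), np.float64(-0.68)], [0, np.float64(-0.31), np.float64(-0.74)], [0, np.float64(-0.2), np.float64(-0.77)], [0, np.float64(-0.08), np.float64(-0.79)]]
```

Emit:
arm_command:
  deltas:
    - {"translation":[0,-0.73,-0.33],"roll":0,"gripper":1.0}
    - {"translation":[0,-0.67,-0.43],"roll":0,"gripper":1.0}
    - {"translation":[0,-0.6,-0.53],"roll":0,"gripper":1.0}
    - {"translation":[0,-0.51,-0.61],"roll":0,"gripper":1.0}
    - {"translation":[0,-0.42,-0.68],"roll":0,"gripper":1.0}
    - {"translation":[0,-0.31,-0.74],"roll":0,"gripper":1.0}

```text
clock: 14.35
tool_pos: [481.0, -149.7, 66.9]
tcp_rot: [0.791, 1.375, -0.859]
ft_force: [4.1, -4.0, -10.9]
gripper_width: 13.4
```

```bash
python3 - <<'E'
from h import *
plan2('C',8,6,2)
E
```

```text
t 14.35 p [ 481.  -149.7   66.9] xaxis [ 0.005 -0.052 -0.999] jaw 29.0 j [ 0.03  0.59  0.18  2.25 -0.16  0.3   0.84] F [  4.1  -4.  -10.9] w 13.4
C r 40.7 ang -132.9 turned 53.9 Ftan(resist) 5.7 Frad 0.1
[[0, np.float64(-0.11), np.float64(-0.8)], [0, np.float64(-0.06), np.float64(-0.8)], [0, np.float64(0.06), np.float64(-0.8)], [0, np.float64(0.18), np.float64(-0.78)], [0, np.float64(0.29), np.float64(-0.74)], [0, np.float64(0.4), np.float64(-0.69)], [0, np.float64(0.5), np.float64(-0.62)], [0, np.float64(0.59), np.float64(-0.54)]]
```

Emit:
arm_command:
  deltas:
    - {"translation":[0.05,-0.11,-0.8],"roll":0,"gripper":1.0}
    - {"translation":[0,-0.06,-0.8],"roll":0,"gripper":1.0}
    - {"translation":[0,0.06,-0.8],"roll":0,"gripper":1.0}
    - {"translation":[0,0.18,-0.78],"roll":0,"gripper":1.0}
    - {"translation":[0,0.29,-0.74],"roll":0,"gripper":1.0}

```text
clock: 14.85
tool_pos: [467.5, -120.5, 66.1]
tcp_rot: [0.795, 1.358, -0.865]
ft_force: [1.8, -5.8, -6.8]
gripper_width: 13.5
```

```bash
python3 - <<'E'
from h import *
plan2('C',8,6,2)
E
```

```text
t 14.85 p [ 467.5 -120.5   66.1] xaxis [ 0.017 -0.06  -0.998] jaw 28.5 j [-0.04  0.58  0.19  2.3  -0.18  0.25  0.79] F [ 1.8 -5.8 -6.8] w 13.5
C r 41.2 ang -179.2 turned 100.2 Ftan(resist) 5.8 Frad -1.7
[[0, np.float64(0.54), np.float64(-0.61)], [0, np.float64(0.53), np.float64(-0.6)], [0, np.float64(0.61), np.float64(-0.51)], [0, np.float64(0.68), np.float64(-0.41)], [0, np.float64(0.74), np.float64(-0.31)], [0, np.float64(0.78), np.float64(-0.19)], [0, np.float64(0.8), np.float64(-0.07)], [0, np.float64(0.8), np.float64(0.04)]]
```

Emit:
arm_command:
  deltas:
    - {"translation":[0,0.5,-0.6],"roll":0,"gripper":1.0}
    - {"translation":[0,0.53,-0.6],"roll":0,"gripper":1.0}
    - {"translation":[0,0.61,-0.51],"roll":0,"gripper":1.0}
    - {"translation":[0,0.68,-0.41],"roll":0,"gripper":1.0}
    - {"translation":[0,0.5,-0.2],"roll":0,"gripper":1.0}

```text
clock: 15.35
tool_pos: [478.9, -92.1, 65.6]
tcp_rot: [0.797, 1.351, -0.874]
ft_force: [-0.6, -6.6, -4.5]
gripper_width: 13.3
```

```bash
python3 - <<'E'
from h import *
plan2('C',5,1.2,1.2)
E
```

```text
t 15.35 p [478.9 -92.1  65.6] xaxis [ 0.018 -0.066 -0.998] jaw 28.0 j [-0.12  0.58  0.21  2.29 -0.2   0.26  0.74] F [-0.6 -6.6 -4.5] w 13.3
C r 40.7 ang 137.0 turned 144.0 Ftan(resist) 5.3 Frad -4.1
[[0, np.float64(0.25), np.float64(-0.0)], [0, np.float64(0.23), np.float64(-0.07)], [0, np.float64(0.23), np.float64(-0.06)], [0, np.float64(0.23), np.float64(-0.05)], [0, np.float64(0.24), np.float64(-0.05)]]
```

Emit:
arm_command:
  deltas:
    - {"translation":[0,0.23,-0.05],"roll":0,"gripper":1.0}
    - {"translation":[0,0.23,-0.07],"roll":0,"gripper":1.0}
    - {"translation":[0,0.23,-0.06],"roll":0,"gripper":1.0}
    - {"translation":[0,0.23,-0.05],"roll":0,"gripper":1.0}
    - {"translation":[0,0.23,-0.05],"roll":0,"gripper":1.0}

```text
clock: 15.85
tool_pos: [481.9, -89.4, 65.5]
tcp_rot: [0.798, 1.351, -0.886]
ft_force: [-2.9, -5.6, -3.7]
gripper_width: 12.9
```

```bash
python3 - <<'E'
from h import *
plan2('C',5,1.2,1.1)
E
```

```text
t 15.85 p [481.9 -89.4  65.5] xaxis [ 0.012 -0.07  -0.997] jaw 27.5 j [-0.14  0.59  0.22  2.28 -0.2   0.27  0.72] F [-2.9 -5.6 -3.7] w 12.9
C r 40.6 ang 131.2 turned 149.8 Ftan(resist) 5.8 Frad -2.3
[[0, np.float64(0.24), np.float64(0.01)], [0, np.float64(0.23), np.float64(-0.04)], [0, np.float64(0.23), np.float64(-0.04)], [0, np.float64(0.23), np.float64(-0.03)], [0, np.float64(0.23), np.float64(-0.02)]]
```

Emit:
arm_command:
  deltas:
    - {"translation":[0,0.24,-0.02],"roll":0,"gripper":1.0}
    - {"translation":[0,0.24,-0.04],"roll":0,"gripper":1.0}
    - {"translation":[0,0.24,-0.04],"roll":0,"gripper":1.0}
    - {"translation":[0,0.24,-0.03],"roll":0,"gripper":1.0}
    - {"translation":[0,0.24,-0.02],"roll":0,"gripper":1.0}

```text
clock: 16.35
tool_pos: [484.2, -87.7, 65.6]
tcp_rot: [0.799, 1.355, -0.899]
ft_force: [-2.1, -4.9, -2.3]
gripper_width: 13.5
```

```bash
python3 - <<'E'
from h import *
plan2('C',5,1.2,1.1)
E
```

```text
t 16.35 p [484.2 -87.7  65.6] xaxis [ 0.002 -0.074 -0.997] jaw 27.0 j [-0.15  0.59  0.24  2.27 -0.2   0.29  0.71] F [-2.1 -4.9 -2.3] w 13.5
C r 40.5 ang 127.2 turned 153.8 Ftan(resist) 4.6 Frad -2.6
[[0, np.float64(0.24), np.float64(0.01)], [0, np.float64(0.23), np.float64(-0.03)], [0, np.float64(0.23), np.float64(-0.02)], [0, np.float64(0.23), np.float64(-0.01)], [0, np.float64(0.23), np.float64(-0.01)]]
```

Emit:
arm_command:
  deltas:
    - {"translation":[0,0.28,-0.01],"roll":0,"gripper":1.0}
    - {"translation":[0,0.28,-0.03],"roll":0,"gripper":1.0}
    - {"translation":[0,0.28,-0.02],"roll":0,"gripper":1.0}
    - {"translation":[0,0.28,-0.01],"roll":0,"gripper":1.0}

```text
clock: 16.75
tool_pos: [486.0, -86.4, 65.5]
tcp_rot: [0.799, 1.36, -0.911]
ft_force: [-6.0, -6.4, -0.5]
gripper_width: 13.3
```

```bash
python3 - <<'E'
from h import *
plan2('C',5,1.2,1.6)
E
```

```text
t 16.75 p [486.  -86.4  65.5] xaxis [-0.008 -0.076 -0.997] jaw 26.6 j [-0.16  0.6   0.25  2.26 -0.2   0.31  0.7 ] F [-6.  -6.4 -0.5] w 13.3
C r 40.5 ang 124.1 turned 156.9 Ftan(resist) 8.5 Frad -1.9
[[0, np.float64(0.28), np.float64(0.02)], [0, np.float64(0.28), np.float64(-0.02)], [0, np.float64(0.28), np.float64(-0.01)], [0, np.float64(0.28), np.float64(-0.0)], [0, np.float64(0.28), np.float64(0.0)]]
```

Emit:
arm_command:
  deltas:
    - {"translation":[0,0.33,0],"roll":0,"gripper":1.0}
    - {"translation":[0,0.33,0],"roll":0,"gripper":1.0}

```text
clock: 16.95
tool_pos: [486.4, -86.0, 65.4]
tcp_rot: [0.799, 1.364, -0.92]
ft_force: [-6.1, -6.6, 2.1]
gripper_width: 13.1
```

```bash
python3 - <<'E'
from h import *
plan2('C',3,1.2,1.6)
E
```

```text
t 16.95 p [486.4 -86.   65.4] xaxis [-0.015 -0.077 -0.997] jaw 26.3 j [-0.17  0.6   0.25  2.26 -0.2   0.32  0.7 ] F [-6.1 -6.6  2.1] w 13.1
C r 40.5 ang 123.3 turned 157.7 Ftan(resist) 8.7 Frad -2.2
[[0, np.float64(0.28), np.float64(0.03)], [0, np.float64(0.28), np.float64(-0.02)], [0, np.float64(0.28), np.float64(-0.01)]]
```

Emit:
arm_command:
  deltas:
    - {"translation":[0,0.42,0],"roll":0,"gripper":1.0}
    - {"translation":[0,0.42,0],"roll":0,"gripper":1.0}

```text
clock: 17.15
tool_pos: [487.2, -85.4, 65.3]
tcp_rot: [0.799, 1.369, -0.93]
ft_force: [-8.9, -7.4, 3.8]
gripper_width: 13.5
```

```bash
python3 - <<'E'
from h import *
plan2('C',3,1.2,1.6)
E
```

```text
t 17.15 p [487.2 -85.4  65.3] xaxis [-0.025 -0.079 -0.997] jaw 26.0 j [-0.17  0.6   0.26  2.25 -0.2   0.33  0.69] F [-8.9 -7.4  3.8] w 13.5
C r 40.6 ang 121.9 turned 159.1 Ftan(resist) 11.5 Frad -1.6
[[0, np.float64(0.28), np.float64(0.04)], [0, np.float64(0.28), np.float64(-0.01)], [0, np.float64(0.28), np.float64(-0.0)]]
```

Nut C is home at 11.5 N, with the force climbing about 3 N/mm over the last stretch. Next is B.

Emit:
arm_command:
  deltas:
    - {"translation":[0,0,0],"roll":0,"gripper":4.0}
    - {"translation":[0,0,0],"roll":0,"gripper":4.0}
    - {"translation":[-3,0,0],"roll":0,"gripper":4.0}
    - {"translation":[-3,0,0],"roll":0,"gripper":4.0}

```text
clock: 17.55
tool_pos: [484.4, -82.3, 124.7]
tcp_rot: [0.798, 1.375, -0.936]
ft_force: [0.6, 0.3, -0.3]
gripper_width: 38.3
```

```bash
python3 - <<'E'
from h import *
s,M=st();todelta(M,s['tool_pos'],(626.9,-77.4,118))
E
```

```text
t 17.55 p [484.4 -82.3 124.7] xaxis [-0.033 -0.079 -0.996] jaw 25.8 j [-0.24  0.5   0.33  2.21 -0.16  0.49  0.66] F [ 0.6  0.3 -0.3] w 38.3
tool cm [ 0.16 13.05  5.77]
```

Emit:
arm_command:
  deltas:
    - {"translation":[0.05,3.3,1.45],"roll":0,"gripper":4.0}
    - {"translation":[0.05,3.3,1.45],"roll":0,"gripper":4.0}
    - {"translation":[0.05,3.3,1.45],"roll":0,"gripper":4.0}
    - {"translation":[0,2.9,1.3],"roll":0,"gripper":4.0}
    - {"translation":[0,0,0],"roll":0,"gripper":4.0}
    - {"translation":[0,0,0],"roll":0,"gripper":4.0}

```text
clock: 18.15
tool_pos: [632.2, -74.9, 125.5]
tcp_rot: [0.803, 1.365, -0.925]
ft_force: [-0.1, 0.4, -0.2]
gripper_width: 40.0
```

```bash
python3 - <<'E'
from h import *
s,M=st();todelta(M,s['tool_pos'],(626.9,-77.4,66))
E
```

```text
t 18.15 p [632.2 -74.9 125.5] xaxis [-0.018 -0.076 -0.997] jaw 26.0 j [-0.22  0.63  0.33  1.9  -0.18  0.67  0.64] F [-0.1  0.4 -0.2] w 40.0
tool cm [ 5.96 -0.28 -0.36]
```

Emit:
arm_command:
  deltas:
    - {"translation":[0,-0.28,-0.36],"roll":0,"gripper":4.0}
    - {"translation":[2,0,0],"roll":0,"gripper":4.0}
    - {"translation":[2,0,0],"roll":0,"gripper":4.0}
    - {"translation":[1.5,0,0],"roll":0,"gripper":4.0}
    - {"translation":[0,0,0],"roll":0,"gripper":4.0}

```text
clock: 18.65
tool_pos: [621.3, -76.3, 70.9]
tcp_rot: [0.804, 1.366, -0.924]
ft_force: [0.5, -0.4, -0.6]
gripper_width: 40.3
```

```bash
python3 - <<'E'
from h import *
s,M=st('B');todelta(M,s['tool_pos'],(626.9,-77.4,66))
E
```

```text
t 18.65 p [621.3 -76.3  70.9] xaxis [-0.019 -0.075 -0.997] jaw 26.0 j [-0.2   0.69  0.29  1.95 -0.21  0.55  0.66] F [ 0.5 -0.4 -0.6] w 40.3
B r 43.0 ang 114.8 turned 353.2 Ftan(resist) -0.3 Frad -0.6
tool cm [0.49 0.48 0.31]
```

Emit:
arm_command:
  deltas:
    - {"translation":[0.4,0.45,0.3],"roll":0,"gripper":2.8}
    - {"translation":[0,0,0],"roll":0,"gripper":2.2}
    - {"translation":[0,0,0],"roll":0,"gripper":1.0}
    - {"translation":[0,0,0],"roll":0,"gripper":1.0}
    - {"translation":[0,0,0],"roll":0,"gripper":1.0}
  newtons: 40

```text
clock: 19.15
tool_pos: [627.3, -77.1, 69.2]
tcp_rot: [0.806, 1.363, -0.922]
ft_force: [2.5, -2.4, -8.9]
gripper_width: 13.4
```

```bash
python3 - <<'E'
from h import *
plan2('B',7,6,2)
E
```

```text
t 19.15 p [627.3 -77.1  69.2] xaxis [-0.015 -0.074 -0.997] jaw 26.0 j [-0.19  0.7   0.29  1.94 -0.21  0.55  0.67] F [ 2.5 -2.4 -8.9] w 13.4
B r 40.2 ang 107.3 turned 0.7 Ftan(resist) -1.6 Frad -3.0
[[0, np.float64(0.77), np.float64(0.21)], [0, np.float64(0.74), np.float64(0.31)], [0, np.float64(0.68), np.float64(0.42)], [0, np.float64(0.61), np.float64(0.51)], [0, np.float64(0.53), np.float64(0.6)], [0, np.float64(0.43), np.float64(0.67)], [0, np.float64(0.33), np.float64(0.73)]]
```

Emit:
arm_command:
  deltas:
    - {"translation":[0.1,0.77,0.21],"roll":0,"gripper":1.0}
    - {"translation":[0,0.74,0.31],"roll":0,"gripper":1.0}
    - {"translation":[0,0.68,0.42],"roll":0,"gripper":1.0}
    - {"translation":[0,0.61,0.51],"roll":0,"gripper":1.0}
    - {"translation":[0,0.53,0.6],"roll":0,"gripper":1.0}
    - {"translation":[0,0.43,0.67],"roll":0,"gripper":1.0}

```text
clock: 19.75
tool_pos: [663.7, -83.8, 68.0]
tcp_rot: [0.802, 1.384, -0.934]
ft_force: [-5.4, 1.1, 1.7]
gripper_width: 13.3
```

```bash
python3 - <<'E'
from h import *
plan2('B',7,6,2)
E
```

```text
t 19.75 p [663.7 -83.8  68. ] xaxis [-0.038 -0.071 -0.997] jaw 25.9 j [-0.18  0.74  0.29  1.83 -0.21  0.64  0.67] F [-5.4  1.1  1.7] w 13.3
B r 39.9 ang 52.3 turned 55.7 Ftan(resist) 5.0 Frad -2.5
[[0, np.float64(0.3), np.float64(0.74)], [0, np.float64(0.17), np.float64(0.78)], [0, np.float64(0.05), np.float64(0.8)], [0, np.float64(-0.07), np.float64(0.8)], [0, np.float64(-0.18), np.float64(0.78)], [0, np.float64(-0.3), np.float64(0.74)], [0, np.float64(-0.4), np.float64(0.69)]]
```

Emit:
arm_command:
  deltas:
    - {"translation":[0,0.3,0.74],"roll":0,"gripper":1.0}
    - {"translation":[0,0.17,0.78],"roll":0,"gripper":1.0}
    - {"translation":[0,0.05,0.8],"roll":0,"gripper":1.0}
    - {"translation":[0,-0.07,0.8],"roll":0,"gripper":1.0}
    - {"translation":[0,-0.18,0.78],"roll":0,"gripper":1.0}

```text
clock: 20.25
tool_pos: [678.3, -109.7, 67.9]
tcp_rot: [0.801, 1.405, -0.933]
ft_force: [-2.7, 5.3, -1.8]
gripper_width: 13.4
```

```bash
python3 - <<'E'
from h import *
plan2('B',7,6,2)
E
```

```text
t 20.25 p [ 678.3 -109.7   67.9] xaxis [-0.054 -0.061 -0.997] jaw 26.2 j [-0.13  0.76  0.28  1.78 -0.2   0.69  0.71] F [-2.7  5.3 -1.8] w 13.4
B r 39.4 ang 8.3 turned 99.7 Ftan(resist) 5.6 Frad -1.9
[[0, np.float64(-0.26), np.float64(0.75)], [0, np.float64(-0.42), np.float64(0.68)], [0, np.float64(-0.52), np.float64(0.61)], [0, np.float64(-0.6), np.float64(0.52)], [0, np.float64(-0.67), np.float64(0.43)], [0, np.float64(-0.73), np.float64(0.32)], [0, np.float64(-0.77), np.float64(0.21)]]
```

Emit:
arm_command:
  deltas:
    - {"translation":[0,-0.28,0.72],"roll":0,"gripper":1.0}
    - {"translation":[0,-0.42,0.68],"roll":0,"gripper":1.0}
    - {"translation":[0,-0.52,0.61],"roll":0,"gripper":1.0}
    - {"translation":[0,-0.6,0.52],"roll":0,"gripper":1.0}
    - {"translation":[0,-0.45,0.3],"roll":0,"gripper":1.0}

```text
clock: 20.75
tool_pos: [673.2, -134.2, 68.5]
tcp_rot: [0.805, 1.415, -0.92]
ft_force: [3.2, 3.8, -5.7]
gripper_width: 13.8
```

```bash
python3 - <<'E'
from h import *
plan2('B',5,1.2,1.2)
E
```

```text
t 20.75 p [ 673.2 -134.2   68.5] xaxis [-0.055 -0.049 -0.997] jaw 26.6 j [-0.08  0.76  0.27  1.78 -0.2   0.69  0.75] F [ 3.2  3.8 -5.7] w 13.8
B r 38.7 ang -29.0 turned 137.0 Ftan(resist) 4.9 Frad 1.0
[[0, np.float64(-0.13), np.float64(0.23)], [0, np.float64(-0.2), np.float64(0.12)], [0, np.float64(-0.21), np.float64(0.12)], [0, np.float64(-0.21), np.float64(0.11)], [0, np.float64(-0.21), np.float64(0.11)]]
```

Emit:
arm_command:
  deltas:
    - {"translation":[0,-0.3,0.2],"roll":0,"gripper":1.0}
    - {"translation":[0,-0.3,0.17],"roll":0,"gripper":1.0}
    - {"translation":[0,-0.28,0.14],"roll":0,"gripper":1.0}
    - {"translation":[0,-0.22,0.11],"roll":0,"gripper":1.0}

```text
clock: 21.15
tool_pos: [669.7, -139.5, 68.6]
tcp_rot: [0.807, 1.415, -0.912]
ft_force: [2.7, 4.4, -5.4]
gripper_width: 13.5
```

```bash
python3 - <<'E'
from h import *
plan2('B',5,1.2,1.2,r=39)
E
```

```text
t 21.15 p [ 669.7 -139.5   68.6] xaxis [-0.05  -0.044 -0.998] jaw 26.8 j [-0.06  0.75  0.26  1.78 -0.2   0.68  0.77] F [ 2.7  4.4 -5.4] w 13.5
B r 38.8 ang -38.4 turned 146.4 Ftan(resist) 5.1 Frad -0.6
[[0, np.float64(-0.21), np.float64(0.12)], [0, np.float64(-0.22), np.float64(0.09)], [0, np.float64(-0.23), np.float64(0.08)], [0, np.float64(-0.23), np.float64(0.07)], [0, np.float64(-0.23), np.float64(0.07)]]
```

Emit:
arm_command:
  deltas:
    - {"translation":[0,-0.23,0.1],"roll":0,"gripper":1.0}
    - {"translation":[0,-0.23,0.09],"roll":0,"gripper":1.0}
    - {"translation":[0,-0.23,0.08],"roll":0,"gripper":1.0}
    - {"translation":[0,-0.23,0.07],"roll":0,"gripper":1.0}

```text
clock: 21.55
tool_pos: [666.7, -142.9, 68.8]
tcp_rot: [0.808, 1.413, -0.905]
ft_force: [4.1, 3.0, -6.1]
gripper_width: 13.5
```

```bash
python3 - <<'E'
from h import *
plan2('B',5,1.2,1.2,r=39)
E
```

```text
t 21.55 p [ 666.7 -142.9   68.8] xaxis [-0.045 -0.041 -0.998] jaw 27.0 j [-0.05  0.75  0.26  1.79 -0.2   0.67  0.78] F [ 4.1  3.  -6.1] w 13.5
B r 38.8 ang -45.1 turned 153.1 Ftan(resist) 5.0 Frad 0.7
[[0, np.float64(-0.22), np.float64(0.09)], [0, np.float64(-0.23), np.float64(0.06)], [0, np.float64(-0.23), np.float64(0.05)], [0, np.float64(-0.23), np.float64(0.05)], [0, np.float64(-0.24), np.float64(0.04)]]
```

Emit:
arm_command:
  deltas:
    - {"translation":[0,-0.22,0.07],"roll":0,"gripper":1.0}
    - {"translation":[0,-0.22,0.06],"roll":0,"gripper":1.0}
    - {"translation":[0,-0.22,0.05],"roll":0,"gripper":1.0}
    - {"translation":[0,-0.22,0.05],"roll":0,"gripper":1.0}

```text
clock: 21.95
tool_pos: [663.7, -145.6, 68.8]
tcp_rot: [0.809, 1.411, -0.898]
ft_force: [3.9, 3.6, -5.7]
gripper_width: 13.7
```

```bash
python3 - <<'E'
from h import *
plan2('B',5,1.2,1.2,r=39)
E
```

```text
t 21.95 p [ 663.7 -145.6   68.8] xaxis [-0.04  -0.039 -0.998] jaw 27.2 j [-0.05  0.74  0.25  1.8  -0.21  0.66  0.79] F [ 3.9  3.6 -5.7] w 13.7
B r 38.8 ang -51.1 turned 159.1 Ftan(resist) 5.2 Frad -0.4
[[0, np.float64(-0.23), np.float64(0.06)], [0, np.float64(-0.24), np.float64(0.04)], [0, np.float64(-0.24), np.float64(0.03)], [0, np.float64(-0.24), np.float64(0.02)], [0, np.float64(-0.24), np.float64(0.01)]]
```

Emit:
arm_command:
  deltas:
    - {"translation":[0,-0.22,0.04],"roll":0,"gripper":1.0}
    - {"translation":[0,-0.22,0.03],"roll":0,"gripper":1.0}
    - {"translation":[0,-0.22,0.03],"roll":0,"gripper":1.0}
    - {"translation":[0,-0.22,0.02],"roll":0,"gripper":1.0}

```text
clock: 22.35
tool_pos: [660.8, -148.0, 68.9]
tcp_rot: [0.81, 1.407, -0.891]
ft_force: [3.0, 3.2, -7.6]
gripper_width: 13.3
```

```bash
python3 - <<'E'
from h import *
plan2('B',5,1.2,1.2,r=39)
E
```

```text
t 22.35 p [ 660.8 -148.    68.9] xaxis [-0.033 -0.038 -0.999] jaw 27.4 j [-0.04  0.74  0.25  1.81 -0.21  0.64  0.79] F [ 3.   3.2 -7.6] w 13.3
B r 39.0 ang -56.6 turned 164.6 Ftan(resist) 4.3 Frad -1.0
[[0, np.float64(-0.24), np.float64(0.02)], [0, np.float64(-0.24), np.float64(0.01)], [0, np.float64(-0.24), np.float64(0.0)], [0, np.float64(-0.24), np.float64(-0.0)], [0, np.float64(-0.24), np.float64(-0.01)]]
```

Emit:
arm_command:
  deltas:
    - {"translation":[0,-0.22,0.02],"roll":0,"gripper":1.0}
    - {"translation":[0,-0.22,0.01],"roll":0,"gripper":1.0}
    - {"translation":[0,-0.22,0],"roll":0,"gripper":1.0}
    - {"translation":[0,-0.22,0],"roll":0,"gripper":1.0}

```text
clock: 22.75
tool_pos: [657.6, -149.9, 69.0]
tcp_rot: [0.81, 1.403, -0.885]
ft_force: [5.0, 2.1, -7.5]
gripper_width: 13.0
```

```bash
python3 - <<'E'
from h import *
plan2('B',5,1.2,1.2,r=39)
E
```

```text
t 22.75 p [ 657.6 -149.9   69. ] xaxis [-0.026 -0.037 -0.999] jaw 27.6 j [-0.03  0.73  0.24  1.83 -0.21  0.63  0.8 ] F [ 5.   2.1 -7.5] w 13.0
B r 39.1 ang -62.0 turned 170.0 Ftan(resist) 5.4 Frad 0.5
[[0, np.float64(-0.24), np.float64(-0.02)], [0, np.float64(-0.24), np.float64(-0.01)], [0, np.float64(-0.24), np.float64(-0.02)], [0, np.float64(-0.24), np.float64(-0.03)], [0, np.float64(-0.24), np.float64(-0.03)]]
```

Emit:
arm_command:
  deltas:
    - {"translation":[0,-0.23,-0.01],"roll":0,"gripper":1.0}
    - {"translation":[0,-0.23,-0.01],"roll":0,"gripper":1.0}
    - {"translation":[0,-0.23,-0.02],"roll":0,"gripper":1.0}
    - {"translation":[0,-0.23,-0.03],"roll":0,"gripper":1.0}

```text
clock: 23.15
tool_pos: [653.8, -151.8, 69.1]
tcp_rot: [0.81, 1.397, -0.879]
ft_force: [4.4, 2.3, -6.9]
gripper_width: 13.4
```

```bash
python3 - <<'E'
from h import *
plan2('B',5,1.2,1.2,r=39)
E
```

```text
t 23.15 p [ 653.8 -151.8   69.1] xaxis [-0.019 -0.037 -0.999] jaw 27.8 j [-0.03  0.73  0.24  1.84 -0.21  0.61  0.81] F [ 4.4  2.3 -6.9] w 13.4
B r 39.2 ang -68.3 turned 176.3 Ftan(resist) 4.9 Frad -0.5
[[0, np.float64(-0.24), np.float64(-0.05)], [0, np.float64(-0.24), np.float64(-0.04)], [0, np.float64(-0.24), np.float64(-0.05)], [0, np.float64(-0.23), np.float64(-0.05)], [0, np.float64(-0.23), np.float64(-0.06)]]
```

Emit:
arm_command:
  deltas:
    - {"translation":[0,-0.22,-0.04],"roll":0,"gripper":1.0}
    - {"translation":[0,-0.22,-0.04],"roll":0,"gripper":1.0}
    - {"translation":[0,-0.22,-0.05],"roll":0,"gripper":1.0}
    - {"translation":[0,-0.22,-0.05],"roll":0,"gripper":1.0}

```text
clock: 23.55
tool_pos: [649.9, -153.2, 69.1]
tcp_rot: [0.81, 1.391, -0.873]
ft_force: [5.7, 1.6, -7.5]
gripper_width: 13.4
```

```bash
python3 - <<'E'
from h import *
plan2('B',5,1.2,1.2,r=39)
E
```

```text
t 23.55 p [ 649.9 -153.2   69.1] xaxis [-0.012 -0.038 -0.999] jaw 27.9 j [-0.02  0.72  0.24  1.85 -0.21  0.6   0.82] F [ 5.7  1.6 -7.5] w 13.4
B r 39.2 ang -74.3 turned 182.3 Ftan(resist) 6.0 Frad 0.0
[[0, np.float64(-0.23), np.float64(-0.08)], [0, np.float64(-0.23), np.float64(-0.06)], [0, np.float64(-0.23), np.float64(-0.07)], [0, np.float64(-0.23), np.float64(-0.08)], [0, np.float64(-0.22), np.float64(-0.08)]]
```

Emit:
arm_command:
  deltas:
    - {"translation":[0,-0.22,-0.07],"roll":0,"gripper":1.0}
    - {"translation":[0,-0.22,-0.07],"roll":0,"gripper":1.0}
    - {"translation":[0,-0.22,-0.07],"roll":0,"gripper":1.0}
    - {"translation":[0,-0.22,-0.08],"roll":0,"gripper":1.0}

```text
clock: 23.95
tool_pos: [645.6, -154.3, 69.2]
tcp_rot: [0.809, 1.385, -0.868]
ft_force: [3.7, 2.7, -6.1]
gripper_width: 13.0
```

```bash
python3 - <<'E'
from h import *
plan2('B',5,1.2,1.2,r=39)
E
```

```text
t 23.95 p [ 645.6 -154.3   69.2] xaxis [-0.004 -0.04  -0.999] jaw 28.1 j [-0.02  0.71  0.23  1.87 -0.21  0.58  0.82] F [ 3.7  2.7 -6.1] w 13.0
B r 39.4 ang -80.8 turned 188.8 Ftan(resist) 4.1 Frad -2.0
[[0, np.float64(-0.21), np.float64(-0.12)], [0, np.float64(-0.22), np.float64(-0.09)], [0, np.float64(-0.22), np.float64(-0.1)], [0, np.float64(-0.22), np.float64(-0.1)], [0, np.float64(-0.21), np.float64(-0.11)]]
```

Emit:
arm_command:
  deltas:
    - {"translation":[0,-0.21,-0.1],"roll":0,"gripper":1.0}
    - {"translation":[0,-0.21,-0.09],"roll":0,"gripper":1.0}
    - {"translation":[0,-0.21,-0.1],"roll":0,"gripper":1.0}
    - {"translation":[0,-0.21,-0.1],"roll":0,"gripper":1.0}

```text
clock: 24.35
tool_pos: [641.8, -154.7, 69.3]
tcp_rot: [0.809, 1.377, -0.863]
ft_force: [8.1, 2.7, -8.7]
gripper_width: 13.2
```

```bash
python3 - <<'E'
from h import *
plan2('B',5,1.2,1.2,r=39.4)
E
```

```text
t 24.35 p [ 641.8 -154.7   69.3] xaxis [ 0.005 -0.042 -0.999] jaw 28.2 j [-0.02  0.71  0.23  1.89 -0.21  0.56  0.83] F [ 8.1  2.7 -8.7] w 13.2
B r 39.4 ang -86.4 turned 194.4 Ftan(resist) 8.2 Frad -2.2
[[0, np.float64(-0.22), np.float64(-0.11)], [0, np.float64(-0.21), np.float64(-0.11)], [0, np.float64(-0.21), np.float64(-0.12)], [0, np.float64(-0.21), np.float64(-0.12)], [0, np.float64(-0.2), np.float64(-0.13)]]
```

Nut B is reaching its stop at 8.2 N, so I'll pull it up.

Emit:
arm_command:
  deltas:
    - {"translation":[0,-0.26,-0.15],"roll":0,"gripper":1.0}
    - {"translation":[0,-0.26,-0.15],"roll":0,"gripper":1.0}

```text
clock: 24.55
tool_pos: [640.9, -154.6, 69.5]
tcp_rot: [0.809, 1.369, -0.859]
ft_force: [9.1, 1.3, -11.9]
gripper_width: 13.2
```

```bash
python3 - <<'E'
from h import *
st('B')
E
```

```text
t 24.55 p [ 640.9 -154.6   69.5] xaxis [ 0.013 -0.044 -0.999] jaw 28.3 j [-0.02  0.7   0.23  1.9  -0.21  0.54  0.83] F [  9.1   1.3 -11.9] w 13.2
B r 39.2 ang -87.7 turned 195.7 Ftan(resist) 9.1 Frad -1.0
```

Emit:
arm_command:
  deltas:
    - {"translation":[0,-0.33,-0.2],"roll":0,"gripper":1.0}
    - {"translation":[0,-0.33,-0.2],"roll":0,"gripper":1.0}

```text
clock: 24.75
tool_pos: [639.9, -154.6, 69.7]
tcp_rot: [0.809, 1.358, -0.853]
ft_force: [11.7, 0.2, -13.8]
gripper_width: 13.4
```

```bash
python3 - <<'E'
from h import *
st('B')
E
```

```text
t 24.75 p [ 639.9 -154.6   69.7] xaxis [ 0.025 -0.046 -0.999] jaw 28.4 j [-0.02  0.7   0.23  1.91 -0.21  0.52  0.83] F [ 11.7   0.2 -13.8] w 13.4
B r 39.2 ang -89.2 turned 197.2 Ftan(resist) 11.7 Frad -0.0
```

Nut B is home at 11.7 N. The last one is D.

Emit:
arm_command:
  deltas:
    - {"translation":[0,0,0],"roll":0,"gripper":4.0}
    - {"translation":[0,0,0],"roll":0,"gripper":4.0}
    - {"translation":[-3,0,0],"roll":0,"gripper":4.0}
    - {"translation":[-2.5,0,0],"roll":0,"gripper":4.0}
    - {"translation":[0,0,0],"roll":-0.13,"gripper":4.0}
    - {"translation":[0,0,0],"roll":-0.13,"gripper":4.0}

```text
clock: 25.35
tool_pos: [637.7, -155.2, 127.6]
tcp_rot: [0.598, 1.435, -0.659]
ft_force: [0.3, 0.2, -0.5]
gripper_width: 40.1
```

```bash
python3 - <<'E'
from h import *
s,M=st();todelta(M,s['tool_pos'],(473.4,66.7,120))
E
```

```text
t 25.35 p [ 637.7 -155.2  127.6] xaxis [ 0.022 -0.051 -0.998] jaw 43.6 j [ 0.    0.62  0.19  1.88 -0.1   0.63  1.  ] F [ 0.3  0.2 -0.5] w 40.1
tool cm [ -0.74   3.41 -27.4 ]
```

Emit:
arm_command:
  deltas:
    - {"translation":[-0.1,0.5,-3.9],"roll":0,"gripper":4.0}
    - {"translation":[-0.1,0.5,-3.9],"roll":0,"gripper":4.0}
    - {"translation":[-0.1,0.5,-3.9],"roll":0,"gripper":4.0}
    - {"translation":[-0.1,0.5,-3.9],"roll":0,"gripper":4.0}
    - {"translation":[-0.1,0.5,-3.9],"roll":0,"gripper":4.0}
    - {"translation":[-0.1,0.5,-3.9],"roll":0,"gripper":4.0}
    - {"translation":[-0.1,0.4,-3.4],"roll":0,"gripper":4.0}
    - {"translation":[0,0,0],"roll":0,"gripper":4.0}
    - {"translation":[0,0,0],"roll":0,"gripper":4.0}

```text
clock: 26.25
tool_pos: [468.8, 59.1, 122.1]
tcp_rot: [0.595, 1.433, -0.67]
ft_force: [-0.2, -0.2, -0.7]
gripper_width: 40.0
```

```bash
python3 - <<'E'
from h import *
s,M=st();todelta(M,s['tool_pos'],(473.4,66.7,66))
E
```

```text
t 26.25 p [468.8  59.1 122.1] xaxis [ 0.019 -0.059 -0.998] jaw 43.3 j [-0.47  0.47  0.25  2.28 -0.13  0.41  0.63] F [-0.2 -0.2 -0.7] w 40.0
tool cm [ 5.56  1.01 -0.55]
```

Emit:
arm_command:
  deltas:
    - {"translation":[0,1.0,-0.5],"roll":0,"gripper":4.0}
    - {"translation":[2,0,0],"roll":0,"gripper":4.0}
    - {"translation":[2,0,0],"roll":0,"gripper":4.0}
    - {"translation":[1.2,0,0],"roll":0,"gripper":4.0}
    - {"translation":[0,0,0],"roll":0,"gripper":4.0}

```text
clock: 26.75
tool_pos: [480.3, 64.2, 69.1]
tcp_rot: [0.602, 1.426, -0.673]
ft_force: [0.1, 0.2, -0.1]
gripper_width: 40.2
```

```bash
python3 - <<'E'
from h import *
s,M=st('D');todelta(M,s['tool_pos'],(473.4,66.7,66))
E
```

```text
t 26.75 p [480.3  64.2  69.1] xaxis [ 0.025 -0.06  -0.998] jaw 42.9 j [-0.44  0.58  0.2   2.29 -0.16  0.28  0.64] F [ 0.1  0.2 -0.1] w 40.2
D r 33.7 ang 127.3 turned 5.7 Ftan(resist) -0.2 Frad 0.1
tool cm [ 0.28 -0.33 -0.67]
```

Emit:
arm_command:
  deltas:
    - {"translation":[0.2,-0.33,-0.65],"roll":0,"gripper":3.0}
    - {"translation":[0,0,0],"roll":0,"gripper":2.4}
    - {"translation":[0,0,0],"roll":0,"gripper":1.0}
    - {"translation":[0,0,0],"roll":0,"gripper":1.0}
    - {"translation":[0,0,0],"roll":0,"gripper":1.0}
  newtons: 40

```text
clock: 27.25
tool_pos: [475.2, 66.1, 68.1]
tcp_rot: [0.605, 1.423, -0.674]
ft_force: [1.0, -0.1, -7.4]
gripper_width: 13.2
```

```bash
python3 - <<'E'
from h import *
plan2('D',7,6,2)
E
```

```text
t 27.25 p [475.2  66.1  68.1] xaxis [ 0.028 -0.059 -0.998] jaw 42.7 j [-0.44  0.57  0.2   2.3  -0.17  0.27  0.63] F [ 1.  -0.1 -7.4] w 13.2
D r 38.4 ang 131.6 turned 1.4 Ftan(resist) -0.7 Frad -0.8
[[0, np.float64(0.8), np.float64(-0.07)], [0, np.float64(0.77), np.float64(0.21)], [0, np.float64(0.73), np.float64(0.32)], [0, np.float64(0.68), np.float64(0.43)], [0, np.float64(0.6), np.float64(0.52)], [0, np.float64(0.52), np.float64(0.61)], [0, np.float64(0.42), np.float64(0.68)]]
```

```bash
sed -i "s/D=(500.7,37.4)/D=(501.8,36.2)/" h.py; python3 - <<'E'
from h import *
plan2('D',7,6,2)
E
```

```text
t 27.25 p [475.2  66.1  68.1] xaxis [ 0.028 -0.059 -0.998] jaw 42.7 j [-0.44  0.57  0.2   2.3  -0.17  0.27  0.63] F [ 1.  -0.1 -7.4] w 13.2
D r 40.1 ang 131.6 turned 1.4 Ftan(resist) -0.7 Frad -0.8
[[0, np.float64(0.79), np.float64(0.1)], [0, np.float64(0.77), np.float64(0.21)], [0, np.float64(0.73), np.float64(0.32)], [0, np.float64(0.68), np.float64(0.43)], [0, np.float64(0.6), np.float64(0.52)], [0, np.float64(0.52), np.float64(0.61)], [0, np.float64(0.42), np.float64(0.68)]]
```

Emit:
arm_command:
  deltas:
    - {"translation":[0.1,0.79,0.1],"roll":0,"gripper":1.0}
    - {"translation":[0,0.77,0.21],"roll":0,"gripper":1.0}
    - {"translation":[0,0.73,0.32],"roll":0,"gripper":1.0}
    - {"translation":[0,0.68,0.43],"roll":0,"gripper":1.0}
    - {"translation":[0,0.6,0.52],"roll":0,"gripper":1.0}
    - {"translation":[0,0.52,0.61],"roll":0,"gripper":1.0}

```text
clock: 27.85
tool_pos: [509.9, 75.2, 67.3]
tcp_rot: [0.597, 1.441, -0.688]
ft_force: [-6.5, -0.5, 0.4]
gripper_width: 13.5
```

```bash
python3 - <<'E'
from h import *
plan2('D',7,6,2)
E
```

```text
t 27.85 p [509.9  75.2  67.3] xaxis [ 0.005 -0.064 -0.998] jaw 42.6 j [-0.45  0.6   0.21  2.21 -0.16  0.36  0.63] F [-6.5 -0.5  0.4] w 13.5
D r 39.9 ang 78.2 turned 54.8 Ftan(resist) 6.3 Frad -1.8
[[0, np.float64(0.41), np.float64(0.68)], [0, np.float64(0.29), np.float64(0.74)], [0, np.float64(0.18), np.float64(0.78)], [0, np.float64(0.06), np.float64(0.8)], [0, np.float64(-0.06), np.float64(0.8)], [0, np.float64(-0.18), np.float64(0.78)], [0, np.float64(-0.29), np.float64(0.74)]]
```

Emit:
arm_command:
  deltas:
    - {"translation":[0,0.41,0.68],"roll":0,"gripper":1.0}
    - {"translation":[0,0.29,0.74],"roll":0,"gripper":1.0}
    - {"translation":[0,0.18,0.78],"roll":0,"gripper":1.0}
    - {"translation":[0,0.06,0.8],"roll":0,"gripper":1.0}
    - {"translation":[0,-0.06,0.8],"roll":0,"gripper":1.0}

```text
clock: 28.35
tool_pos: [535.1, 57.8, 67.0]
tcp_rot: [0.59, 1.46, -0.69]
ft_force: [-5.1, 4.4, -2.9]
gripper_width: 13.3
```

```bash
python3 - <<'E'
from h import *
plan2('D',7,6,2)
E
```

```text
t 28.35 p [535.1  57.8  67. ] xaxis [-0.013 -0.062 -0.998] jaw 42.9 j [-0.39  0.62  0.2   2.14 -0.15  0.42  0.67] F [-5.1  4.4 -2.9] w 13.3
D r 39.7 ang 33.0 turned 100.0 Ftan(resist) 6.4 Frad -1.9
[[0, np.float64(-0.18), np.float64(0.78)], [0, np.float64(-0.32), np.float64(0.73)], [0, np.float64(-0.43), np.float64(0.67)], [0, np.float64(-0.52), np.float64(0.6)], [0, np.float64(-0.61), np.float64(0.52)], [0, np.float64(-0.68), np.float64(0.42)], [0, np.float64(-0.73), np.float64(0.31)]]
```

Emit:
arm_command:
  deltas:
    - {"translation":[0,-0.18,0.78],"roll":0,"gripper":1.0}
    - {"translation":[0,-0.32,0.73],"roll":0,"gripper":1.0}
    - {"translation":[0,-0.43,0.67],"roll":0,"gripper":1.0}
    - {"translation":[0,-0.52,0.6],"roll":0,"gripper":1.0}
    - {"translation":[0,-0.5,0.4],"roll":0,"gripper":1.0}

```text
clock: 28.85
tool_pos: [540.8, 29.7, 67.3]
tcp_rot: [0.588, 1.471, -0.681]
ft_force: [-0.4, 5.5, -5.7]
gripper_width: 13.3
```

```bash
python3 - <<'E'
from h import *
plan2('D',5,1.2,1.2)
E
```

```text
t 28.85 p [540.8  29.7  67.3] xaxis [-0.019 -0.055 -0.998] jaw 43.4 j [-0.32  0.62  0.19  2.13 -0.14  0.43  0.72] F [-0.4  5.5 -5.7] w 13.3
D r 39.5 ang -9.5 turned 142.5 Ftan(resist) 5.4 Frad -1.3
[[0, np.float64(-0.17), np.float64(0.18)], [0, np.float64(-0.2), np.float64(0.13)], [0, np.float64(-0.2), np.float64(0.13)], [0, np.float64(-0.21), np.float64(0.12)], [0, np.float64(-0.21), np.float64(0.12)]]
```

Emit:
arm_command:
  deltas:
    - {"translation":[0,-0.2,0.15],"roll":0,"gripper":1.0}
    - {"translation":[0,-0.2,0.13],"roll":0,"gripper":1.0}
    - {"translation":[0,-0.2,0.13],"roll":0,"gripper":1.0}
    - {"translation":[0,-0.21,0.12],"roll":0,"gripper":1.0}

```text
clock: 29.25
tool_pos: [540.0, 26.1, 67.2]
tcp_rot: [0.589, 1.473, -0.673]
ft_force: [0.1, 5.5, -4.8]
gripper_width: 13.1
```

```bash
python3 - <<'E'
from h import *
plan2('D',5,1.2,1.2,r=39.5)
E
```

```text
t 29.25 p [540.   26.1  67.2] xaxis [-0.018 -0.05  -0.999] jaw 43.7 j [-0.3   0.62  0.18  2.14 -0.14  0.42  0.73] F [ 0.1  5.5 -4.8] w 13.1
D r 39.6 ang -14.8 turned 147.8 Ftan(resist) 5.3 Frad -1.3
[[0, np.float64(-0.21), np.float64(0.12)], [0, np.float64(-0.21), np.float64(0.11)], [0, np.float64(-0.21), np.float64(0.11)], [0, np.float64(-0.22), np.float64(0.1)], [0, np.float64(-0.22), np.float64(0.09)]]
```

Emit:
arm_command:
  deltas:
    - {"translation":[0,-0.21,0.12],"roll":0,"gripper":1.0}
    - {"translation":[0,-0.21,0.11],"roll":0,"gripper":1.0}
    - {"translation":[0,-0.21,0.11],"roll":0,"gripper":1.0}
    - {"translation":[0,-0.22,0.1],"roll":0,"gripper":1.0}

```text
clock: 29.65
tool_pos: [539.2, 23.5, 67.3]
tcp_rot: [0.589, 1.474, -0.664]
ft_force: [-0.4, 5.0, -6.2]
gripper_width: 13.4
```

```bash
python3 - <<'E'
from h import *
plan2('D',5,1.2,1.2,r=39.5)
E
```

```text
t 29.65 p [539.2  23.5  67.3] xaxis [-0.015 -0.045 -0.999] jaw 44.0 j [-0.29  0.62  0.17  2.14 -0.14  0.42  0.75] F [-0.4  5.  -6.2] w 13.4
D r 39.6 ang -18.8 turned 151.8 Ftan(resist) 4.6 Frad -2.0
[[0, np.float64(-0.22), np.float64(0.1)], [0, np.float64(-0.22), np.float64(0.1)], [0, np.float64(-0.22), np.float64(0.09)], [0, np.float64(-0.22), np.float64(0.08)], [0, np.float64(-0.23), np.float64(0.08)]]
```

Emit:
arm_command:
  deltas:
    - {"translation":[0,-0.24,0.11],"roll":0,"gripper":1.0}
    - {"translation":[0,-0.24,0.1],"roll":0,"gripper":1.0}
    - {"translation":[0,-0.24,0.1],"roll":0,"gripper":1.0}
    - {"translation":[0,-0.24,0.09],"roll":0,"gripper":1.0}

```text
clock: 30.05
tool_pos: [538.1, 20.3, 67.4]
tcp_rot: [0.589, 1.474, -0.654]
ft_force: [0.8, 6.1, -5.1]
gripper_width: 12.9
```

```bash
python3 - <<'E'
from h import *
plan2('D',5,1.2,1.2,r=39.5)
E
```

```text
t 30.05 p [538.1  20.3  67.4] xaxis [-0.01  -0.04  -0.999] jaw 44.4 j [-0.28  0.62  0.16  2.15 -0.14  0.41  0.76] F [ 0.8  6.1 -5.1] w 12.9
D r 39.6 ang -23.7 turned 156.7 Ftan(resist) 5.9 Frad -1.8
[[0, np.float64(-0.23), np.float64(0.08)], [0, np.float64(-0.23), np.float64(0.08)], [0, np.float64(-0.23), np.float64(0.07)], [0, np.float64(-0.23), np.float64(0.06)], [0, np.float64(-0.23), np.float64(0.06)]]
```

Emit:
arm_command:
  deltas:
    - {"translation":[0,-0.24,0.09],"roll":0,"gripper":1.0}
    - {"translation":[0,-0.24,0.08],"roll":0,"gripper":1.0}
    - {"translation":[0,-0.24,0.07],"roll":0,"gripper":1.0}
    - {"translation":[0,-0.24,0.06],"roll":0,"gripper":1.0}

```text
clock: 30.45
tool_pos: [536.8, 17.7, 67.5]
tcp_rot: [0.589, 1.472, -0.644]
ft_force: [1.1, 4.6, -1.9]
gripper_width: 13.3
```

```bash
python3 - <<'E'
from h import *
plan2('D',5,1.2,1.2,r=39.5)
E
```

```text
t 30.45 p [536.8  17.7  67.5] xaxis [-0.005 -0.035 -0.999] jaw 44.7 j [-0.27  0.61  0.15  2.15 -0.14  0.4   0.77] F [ 1.1  4.6 -1.9] w 13.3
D r 39.6 ang -27.9 turned 160.9 Ftan(resist) 4.6 Frad -1.2
[[0, np.float64(-0.23), np.float64(0.06)], [0, np.float64(-0.23), np.float64(0.06)], [0, np.float64(-0.23), np.float64(0.05)], [0, np.float64(-0.24), np.float64(0.05)], [0, np.float64(-0.24), np.float64(0.04)]]
```

Emit:
arm_command:
  deltas:
    - {"translation":[0,-0.25,0.06],"roll":0,"gripper":1.0}
    - {"translation":[0,-0.25,0.06],"roll":0,"gripper":1.0}
    - {"translation":[0,-0.25,0.05],"roll":0,"gripper":1.0}
    - {"translation":[0,-0.25,0.04],"roll":0,"gripper":1.0}

```text
clock: 30.85
tool_pos: [535.2, 15.4, 67.9]
tcp_rot: [0.59, 1.47, -0.634]
ft_force: [1.0, 5.3, -7.4]
gripper_width: 13.1
```

```bash
python3 - <<'E'
from h import *
plan2('D',5,1.2,1.2,r=39.5)
E
```

```text
t 30.85 p [535.2  15.4  67.9] xaxis [ 0.001 -0.03  -1.   ] jaw 45.1 j [-0.25  0.61  0.14  2.16 -0.14  0.38  0.78] F [ 1.   5.3 -7.4] w 13.1
D r 39.3 ang -32.0 turned 165.0 Ftan(resist) 5.1 Frad -2.0
[[0, np.float64(-0.23), np.float64(0.07)], [0, np.float64(-0.24), np.float64(0.04)], [0, np.float64(-0.24), np.float64(0.03)], [0, np.float64(-0.24), np.float64(0.03)], [0, np.float64(-0.24), np.float64(0.02)]]
```

Emit:
arm_command:
  deltas:
    - {"translation":[0,-0.26,0.05],"roll":0,"gripper":1.0}
    - {"translation":[0,-0.26,0.04],"roll":0,"gripper":1.0}
    - {"translation":[0,-0.26,0.03],"roll":0,"gripper":1.0}
    - {"translation":[0,-0.26,0.03],"roll":0,"gripper":1.0}

```text
clock: 31.25
tool_pos: [533.4, 12.8, 68.0]
tcp_rot: [0.59, 1.467, -0.624]
ft_force: [3.1, 4.4, -6.7]
gripper_width: 13.2
```

```bash
python3 - <<'E'
from h import *
plan2('D',5,1.2,1.2,r=39.3)
E
```

```text
t 31.25 p [533.4  12.8  68. ] xaxis [ 0.007 -0.026 -1.   ] jaw 45.4 j [-0.24  0.6   0.14  2.17 -0.14  0.37  0.79] F [ 3.1  4.4 -6.7] w 13.2
D r 39.4 ang -36.5 turned 169.5 Ftan(resist) 5.4 Frad -0.1
[[0, np.float64(-0.24), np.float64(0.02)], [0, np.float64(-0.24), np.float64(0.02)], [0, np.float64(-0.24), np.float64(0.01)], [0, np.float64(-0.24), np.float64(0.01)], [0, np.float64(-0.24), np.float64(-0.0)]]
```

Emit:
arm_command:
  deltas:
    - {"translation":[0,-0.26,0.02],"roll":0,"gripper":1.0}
    - {"translation":[0,-0.26,0.02],"roll":0,"gripper":1.0}
    - {"translation":[0,-0.26,0.01],"roll":0,"gripper":1.0}
    - {"translation":[0,-0.26,0.01],"roll":0,"gripper":1.0}

```text
clock: 31.65
tool_pos: [531.6, 10.4, 68.0]
tcp_rot: [0.59, 1.463, -0.614]
ft_force: [2.0, 5.3, -6.1]
gripper_width: 13.0
```

```bash
python3 - <<'E'
from h import *
plan2('D',5,1.2,1.2,r=39.3)
E
```

```text
t 31.65 p [531.6  10.4  68. ] xaxis [ 0.015 -0.022 -1.   ] jaw 45.7 j [-0.23  0.6   0.13  2.18 -0.14  0.36  0.8 ] F [ 2.   5.3 -6.1] w 13.0
D r 39.4 ang -40.9 turned 173.9 Ftan(resist) 5.3 Frad -2.0
[[0, np.float64(-0.24), np.float64(-0.0)], [0, np.float64(-0.24), np.float64(0.0)], [0, np.float64(-0.24), np.float64(-0.01)], [0, np.float64(-0.24), np.float64(-0.01)], [0, np.float64(-0.24), np.float64(-0.02)]]
```

Emit:
arm_command:
  deltas:
    - {"translation":[0,-0.26,0],"roll":0,"gripper":1.0}
    - {"translation":[0,-0.26,0],"roll":0,"gripper":1.0}
    - {"translation":[0,-0.26,-0.01],"roll":0,"gripper":1.0}
    - {"translation":[0,-0.26,-0.01],"roll":0,"gripper":1.0}

```text
clock: 32.05
tool_pos: [529.6, 8.2, 68.1]
tcp_rot: [0.591, 1.458, -0.604]
ft_force: [2.3, 5.1, -6.6]
gripper_width: 12.9
```

```bash
python3 - <<'E'
from h import *
plan2('D',5,1.2,1.2,r=39.3)
E
```

```text
t 32.05 p [529.6   8.2  68.1] xaxis [ 0.023 -0.018 -1.   ] jaw 46.0 j [-0.22  0.6   0.12  2.19 -0.14  0.34  0.81] F [ 2.3  5.1 -6.6] w 12.9
D r 39.4 ang -45.2 turned 178.2 Ftan(resist) 5.3 Frad -2.0
[[0, np.float64(-0.24), np.float64(-0.02)], [0, np.float64(-0.24), np.float64(-0.02)], [0, np.float64(-0.24), np.float64(-0.03)], [0, np.float64(-0.24), np.float64(-0.03)], [0, np.float64(-0.24), np.float64(-0.04)]]
```

Emit:
arm_command:
  deltas:
    - {"translation":[0,-0.26,-0.02],"roll":0,"gripper":1.0}
    - {"translation":[0,-0.26,-0.02],"roll":0,"gripper":1.0}
    - {"translation":[0,-0.26,-0.03],"roll":0,"gripper":1.0}
    - {"translation":[0,-0.26,-0.03],"roll":0,"gripper":1.0}

```text
clock: 32.45
tool_pos: [527.4, 6.2, 68.1]
tcp_rot: [0.591, 1.453, -0.594]
ft_force: [2.9, 3.4, -7.0]
gripper_width: 13.4
```

```bash
python3 - <<'E'
from h import *
plan2('D',5,1.2,1.2,r=39.3)
E
```

```text
t 32.45 p [527.4   6.2  68.1] xaxis [ 0.031 -0.015 -0.999] jaw 46.4 j [-0.21  0.59  0.11  2.2  -0.14  0.32  0.82] F [ 2.9  3.4 -7. ] w 13.4
D r 39.4 ang -49.4 turned 182.4 Ftan(resist) 4.4 Frad -0.7
[[0, np.float64(-0.24), np.float64(-0.04)], [0, np.float64(-0.24), np.float64(-0.04)], [0, np.float64(-0.24), np.float64(-0.04)], [0, np.float64(-0.23), np.float64(-0.05)], [0, np.float64(-0.23), np.float64(-0.06)]]
```

Emit:
arm_command:
  deltas:
    - {"translation":[0,-0.26,-0.04],"roll":0,"gripper":1.0}
    - {"translation":[0,-0.26,-0.04],"roll":0,"gripper":1.0}
    - {"translation":[0,-0.26,-0.05],"roll":0,"gripper":1.0}
    - {"translation":[0,-0.26,-0.05],"roll":0,"gripper":1.0}

```text
clock: 32.85
tool_pos: [525.1, 4.4, 68.1]
tcp_rot: [0.591, 1.447, -0.585]
ft_force: [3.8, 4.5, -6.3]
gripper_width: 13.2
```

```bash
python3 - <<'E'
from h import *
plan2('D',5,1.2,1.2,r=39.3)
E
```

```text
t 32.85 p [525.1   4.4  68.1] xaxis [ 0.04  -0.012 -0.999] jaw 46.7 j [-0.2   0.59  0.1   2.21 -0.14  0.31  0.83] F [ 3.8  4.5 -6.3] w 13.2
D r 39.5 ang -53.8 turned 186.8 Ftan(resist) 5.7 Frad -1.4
[[0, np.float64(-0.23), np.float64(-0.07)], [0, np.float64(-0.23), np.float64(-0.06)], [0, np.float64(-0.23), np.float64(-0.06)], [0, np.float64(-0.23), np.float64(-0.07)], [0, np.float64(-0.23), np.float64(-0.08)]]
```

Emit:
arm_command:
  deltas:
    - {"translation":[0,-0.26,-0.06],"roll":0,"gripper":1.0}
    - {"translation":[0,-0.26,-0.06],"roll":0,"gripper":1.0}
    - {"translation":[0,-0.26,-0.07],"roll":0,"gripper":1.0}
    - {"translation":[0,-0.26,-0.07],"roll":0,"gripper":1.0}

```text
clock: 33.25
tool_pos: [522.6, 2.6, 68.1]
tcp_rot: [0.591, 1.44, -0.576]
ft_force: [4.5, 4.3, -5.9]
gripper_width: 13.4
```

```bash
python3 - <<'E'
from h import *
plan2('D',5,1.2,1.2,r=39.3)
E
```

```text
t 33.25 p [522.6   2.6  68.1] xaxis [ 0.049 -0.009 -0.999] jaw 47.0 j [-0.19  0.59  0.1   2.22 -0.14  0.29  0.84] F [ 4.5  4.3 -5.9] w 13.4
D r 39.5 ang -58.3 turned 191.3 Ftan(resist) 6.1 Frad -1.3
[[0, np.float64(-0.22), np.float64(-0.09)], [0, np.float64(-0.23), np.float64(-0.08)], [0, np.float64(-0.23), np.float64(-0.08)], [0, np.float64(-0.22), np.float64(-0.09)], [0, np.float64(-0.22), np.float64(-0.1)]]
```

Emit:
arm_command:
  deltas:
    - {"translation":[0,-0.26,-0.09],"roll":0,"gripper":1.0}
    - {"translation":[0,-0.26,-0.09],"roll":0,"gripper":1.0}
    - {"translation":[0,-0.26,-0.09],"roll":0,"gripper":1.0}
    - {"translation":[0,-0.25,-0.1],"roll":0,"gripper":1.0}

```text
clock: 33.65
tool_pos: [519.8, 0.9, 68.1]
tcp_rot: [0.591, 1.432, -0.567]
ft_force: [3.9, 3.3, -6.7]
gripper_width: 12.7
```

```bash
python3 - <<'E'
from h import *
plan2('D',5,1.2,1.2,r=39.3)
E
```

```text
t 33.65 p [519.8   0.9  68.1] xaxis [ 0.059 -0.007 -0.998] jaw 47.2 j [-0.18  0.58  0.09  2.24 -0.14  0.27  0.84] F [ 3.9  3.3 -6.7] w 12.7
D r 39.6 ang -63.0 turned 196.0 Ftan(resist) 4.9 Frad -1.2
[[0, np.float64(-0.21), np.float64(-0.11)], [0, np.float64(-0.22), np.float64(-0.09)], [0, np.float64(-0.22), np.float64(-0.1)], [0, np.float64(-0.21), np.float64(-0.11)], [0, np.float64(-0.21), np.float64(-0.11)]]
```

Emit:
arm_command:
  deltas:
    - {"translation":[0,-0.24,-0.11],"roll":0,"gripper":1.0}
    - {"translation":[0,-0.24,-0.11],"roll":0,"gripper":1.0}
    - {"translation":[0,-0.24,-0.12],"roll":0,"gripper":1.0}
    - {"translation":[0,-0.24,-0.13],"roll":0,"gripper":1.0}

```text
clock: 34.05
tool_pos: [517.2, -0.3, 68.1]
tcp_rot: [0.592, 1.423, -0.56]
ft_force: [4.7, 2.6, -7.1]
gripper_width: 13.3
```

```bash
python3 - <<'E'
from h import *
plan2('D',5,1.2,1.2,r=39.3)
E
```

```text
t 34.05 p [ 5.172e+02 -3.000e-01  6.810e+01] xaxis [ 0.07  -0.006 -0.998] jaw 47.5 j [-0.18  0.58  0.08  2.25 -0.14  0.25  0.85] F [ 4.7  2.6 -7.1] w 13.3
D r 39.6 ang -67.1 turned 200.1 Ftan(resist) 5.3 Frad -0.6
[[0, np.float64(-0.2), np.float64(-0.13)], [0, np.float64(-0.21), np.float64(-0.11)], [0, np.float64(-0.21), np.float64(-0.12)], [0, np.float64(-0.21), np.float64(-0.12)], [0, np.float64(-0.2), np.float64(-0.13)]]
```

Emit:
arm_command:
  deltas:
    - {"translation":[0,-0.24,-0.13],"roll":0,"gripper":1.0}
    - {"translation":[0,-0.24,-0.13],"roll":0,"gripper":1.0}
    - {"translation":[0,-0.24,-0.13],"roll":0,"gripper":1.0}
    - {"translation":[0,-0.23,-0.14],"roll":0,"gripper":1.0}

```text
clock: 34.45
tool_pos: [514.4, -1.5, 68.1]
tcp_rot: [0.592, 1.414, -0.553]
ft_force: [5.4, 2.6, -4.8]
gripper_width: 13.1
```

```bash
python3 - <<'E'
from h import *
plan2('D',5,1.2,1.2,r=39.3)
E
```

```text
t 34.45 p [514.4  -1.5  68.1] xaxis [ 0.081 -0.005 -0.997] jaw 47.7 j [-0.17  0.57  0.08  2.27 -0.13  0.22  0.85] F [ 5.4  2.6 -4.8] w 13.1
D r 39.7 ang -71.5 turned 204.5 Ftan(resist) 5.9 Frad -0.7
[[0, np.float64(-0.19), np.float64(-0.16)], [0, np.float64(-0.2), np.float64(-0.13)], [0, np.float64(-0.2), np.float64(-0.13)], [0, np.float64(-0.19), np.float64(-0.14)], [0, np.float64(-0.19), np.float64(-0.15)]]
```

Emit:
arm_command:
  deltas:
    - {"translation":[0,-0.23,-0.15],"roll":0,"gripper":1.0}
    - {"translation":[0,-0.23,-0.15],"roll":0,"gripper":1.0}
    - {"translation":[0,-0.22,-0.15],"roll":0,"gripper":1.0}

```text
clock: 34.75
tool_pos: [513.8, -1.6, 68.2]
tcp_rot: [0.593, 1.404, -0.546]
ft_force: [6.9, 1.3, -7.7]
gripper_width: 13.3
```

```bash
python3 - <<'E'
from h import *
plan2('D',5,1.2,1.2,r=39.3)
E
```

```text
t 34.75 p [513.8  -1.6  68.2] xaxis [ 0.092 -0.004 -0.996] jaw 47.8 j [-0.17  0.57  0.08  2.28 -0.13  0.21  0.86] F [ 6.9  1.3 -7.7] w 13.3
D r 39.7 ang -72.3 turned 205.3 Ftan(resist) 7.0 Frad 0.8
[[0, np.float64(-0.19), np.float64(-0.16)], [0, np.float64(-0.2), np.float64(-0.13)], [0, np.float64(-0.2), np.float64(-0.14)], [0, np.float64(-0.19), np.float64(-0.14)], [0, np.float64(-0.19), np.float64(-0.15)]]
```

Travel has almost stalled (0.6 mm over three rows) and the force is rising, so D is at its stop. I'll pull it up.

Emit:
arm_command:
  deltas:
    - {"translation":[0,-0.33,-0.24],"roll":0,"gripper":1.0}
    - {"translation":[0,-0.33,-0.24],"roll":0,"gripper":1.0}

```text
clock: 34.95
tool_pos: [512.8, -1.9, 68.3]
tcp_rot: [0.595, 1.395, -0.54]
ft_force: [8.9, 2.7, -8.9]
gripper_width: 13.0
```

```bash
python3 - <<'E'
from h import *
st('D')
E
```

```text
t 34.95 p [512.8  -1.9  68.3] xaxis [ 0.103 -0.003 -0.995] jaw 48.0 j [-0.17  0.57  0.07  2.29 -0.13  0.19  0.86] F [ 8.9  2.7 -8.9] w 13.0
D r 39.7 ang -74.0 turned 207.0 Ftan(resist) 9.3 Frad -0.2
```

Emit:
arm_command:
  deltas:
    - {"translation":[0,-0.38,-0.27],"roll":0,"gripper":1.0}
    - {"translation":[0,-0.38,-0.27],"roll":0,"gripper":1.0}

```text
clock: 35.15
tool_pos: [512.1, -2.0, 68.3]
tcp_rot: [0.596, 1.383, -0.533]
ft_force: [11.3, 4.1, -11.8]
gripper_width: 13.5
```

```bash
python3 - <<'E'
from h import *
st('D')
E
```

```text
t 35.15 p [512.1  -2.   68.3] xaxis [ 0.117 -0.002 -0.993] jaw 48.2 j [-0.16  0.57  0.07  2.3  -0.14  0.16  0.86] F [ 11.3   4.1 -11.8] w 13.5
D r 39.6 ang -74.9 turned 207.9 Ftan(resist) 12.0 Frad -1.0
```

Nut D is home at 12 N. Now I'll release it, back off and check.

Emit:
arm_command:
  deltas:
    - {"translation":[0,0,0],"roll":0,"gripper":4.0}
    - {"translation":[0,0,0],"roll":0,"gripper":4.0}
    - {"translation":[-2,0,0],"roll":0,"gripper":4.0}
    - {"translation":[-4,0,0],"roll":0,"gripper":4.0}
    - {"translation":[-4,0,0],"roll":0,"gripper":4.0}
    - {"translation":[-4,0,0],"roll":0,"gripper":4.0}

```text
clock: 35.75
tool_pos: [496.8, -1.4, 207.9]
tcp_rot: [0.594, 1.387, -0.535]
ft_force: [-0.4, -0.1, 0.0]
gripper_width: 39.9
```

```bash
python3 - <<'E'
from h import *
s,M=st();todelta(M,s['tool_pos'],(420,320,220))
E
```

```text
t 35.75 p [496.8  -1.4 207.9] xaxis [ 0.112 -0.003 -0.994] jaw 48.2 j [-0.26  0.31  0.18  2.21 -0.08  0.52  0.81] F [-0.4 -0.1  0. ] w 39.9
tool cm [ -2.15  18.87 -27.07]
```

Emit:
arm_command:
  deltas:
    - {"translation":[-0.3,2.6,-3.8],"roll":0,"gripper":4.0}
    - {"translation":[-0.3,2.6,-3.8],"roll":0,"gripper":4.0}
    - {"translation":[-0.3,2.6,-3.8],"roll":0,"gripper":4.0}
    - {"translation":[-0.3,2.6,-3.8],"roll":0,"gripper":4.0}
    - {"translation":[-0.3,2.6,-3.8],"roll":0,"gripper":4.0}
    - {"translation":[-0.3,2.6,-3.8],"roll":0,"gripper":4.0}
    - {"translation":[-0.3,2.6,-3.8],"roll":0,"gripper":4.0}
    - {"translation":[0,0,0],"roll":0,"gripper":4.0}

```text
clock: 36.55
tool_pos: [420.7, 320.4, 228.7]
tcp_rot: [0.608, 1.373, -0.537]
ft_force: [-0.5, -0.7, 0.9]
gripper_width: 39.7
```

```bash
python3 - <<'E'
from rig import *
from h import *
im,d=capture("top");cv2.imwrite('pics/top1.png',im[:,:,::-1]);np.save('top1.npy',d)
a=im[135:230,200:325,::-1];cv2.imwrite('pics/top1z.png',cv2.resize(a,None,fx=6,fy=6,interpolation=cv2.INTER_CUBIC))
st()
d0=np.load('top0.npy')
# frame rails depth change at zoom px
for X,Y in [(190,200),(190,330),(520,200),(520,330),(300,150),(420,400),(350,390),(400,130)]:
    u,v=200+X//6,135+Y//6
    print(X,Y,np.median(d0[v-1:v+2,u-1:u+2]).round(1),np.median(d[v-1:v+2,u-1:u+2]).round(1))
im0=cv2.imread('pics/top0.png');df=cv2.absdiff(im0,im[:,:,::-1]).max(2)
for n,(x0,y0,x1,y1) in dict(bottle=(115,145,150,175),reel=(90,195,140,250),tray=(335,145,410,205)).items(): print(n,df[y0:y1,x0:x1].mean())
E
```

```text
t 36.6 p [421.3 317.  228.5] xaxis [ 0.125 -0.003 -0.992] jaw 47.4 j [-0.98  0.32  0.22  2.12  0.04  0.62  0.02] F [-1.1  0.  -0.1] w 40.0
190 200 1225.6 1231.0
190 330 1217.8 1221.3
520 200 1229.8 1234.2
520 330 1222.9 1225.6
300 150 1230.2 1236.0
420 400 1214.2 1219.5
350 390 1213.4 1218.9
400 130 1234.7 1236.7
bottle 1.139047619047619
reel 15.967636363636364
tray 0.9028888888888889
```

View pics/top1z.png

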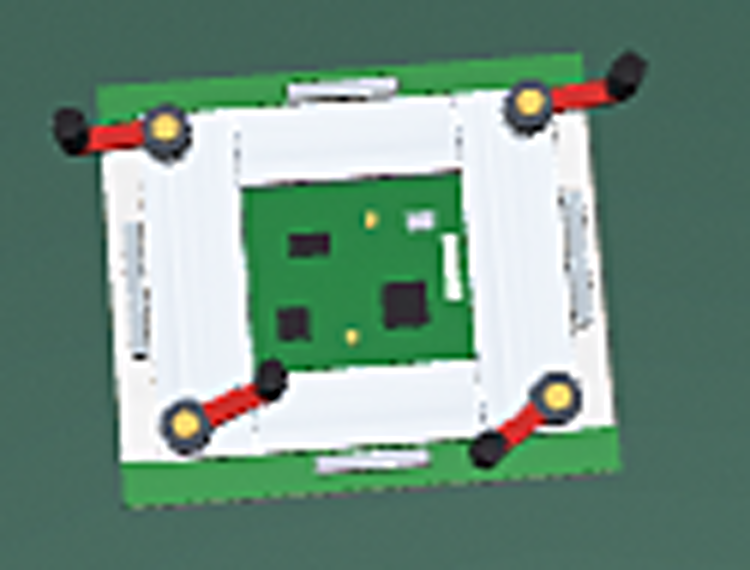

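View pics/top1.png

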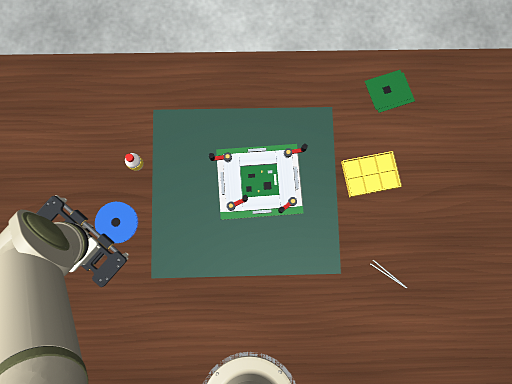

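The zoomed view shows all four cranks turned: grips near (70,130), (627,75), (270,380) and (487,450). The frame has dropped about 4–5 mm in most places I sampled, and the bystanders look unmoved. The gripper only covers part of the reel at (116,222) from above. I'll hand in now.

```bash
python3 - <<'E'
from rig import *
print(job_done()); print(observe()['clock'])
E
```

```text
the job is handed in; nothing more can be done
None
the job is handed in; nothing more can be done
```

All four crank nuts are on their stops, and I handed the job in at about 36.6 s of the 72 s allowed. No verdict is reported, so what follows rests on my own checks.

I turned them crosswise. My labels assume the jig's +x points away from the robot; if it is the other way round, a/c and b/d swap but the diagonals stay the same.

| Order | Nut | Felt turn (crank loaded) | Last pull |
|---|---|---|---|
| 1 | a | about 200° | 10.7 N |
| 2 | c (diagonal to a) | about 158° | 11.5 N |
| 3 | b | about 196° | 11.7 N |
| 4 | d | about 207° | 12.0 N |

- **Stops:** each nut dragged at about 5 N, then its travel nearly stalled while the force climbed. On c, b and d the climb was roughly 2.5 to 3 N per mm, as expected at a hard stop. On a it was felt as a clear rise from 5.5 to 10.7 N.
- **Nut d:** its felt turn is slightly over the stated 200° maximum. About 6° of that is the arm bending under load, and the last picture shows it at about 199° unloaded.
- **Frame:** depth readings show it lower by about 3.5 to 6 mm at most points. Two points read only 2 to 3 mm. I put that down to depth noise and did not measure the tilt separately.
- **Bystanders:** the bottle and tray did not move between the first and last pictures. The gripper partly hid the reel in the last one, but its visible part is in the same place.
- **Robot:** it ended clear of everything, with the wrist force near zero.

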